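# Load the reader's shaking stage and key-lock its hold-down bar

### The arm

A 6-joint arm with a two-finger parallel gripper is mounted at the origin on the work surface. World frame = base frame: x ahead of the robot, y to its left, z up, the work surface at z = 0. Lengths are in m, angles in rad, forces in N, time in s.
With the tool pointing down it reaches from about 0.3 to 0.875 m from the base axis. Payload 6.4 kg.
Tool frame: the origin (TCP) lies on the centre line of the jaws, within the pads' length; the fingertips stand 25 mm ahead of it and the grasp point (between the pads) lies 6 mm ahead of it; z points along the fingers, y is the line along which they close (so a half turn about z gives the same grasp; the last joint's range is limited). The gripper opens to 85 mm and grips with 20 to 120 N. Pads are 22 mm wide; open, the fingers measure 114 mm over their backs; the gripper's body (76 mm by 85 mm) begins 54 mm behind the grasp point. The pads swing forward as they close: fully open they stand 13 mm farther back than shut.
Start: joints at [-1.361, 0.181, 1.607, -0, 1.354, -0.206], TCP at [0.232, -0.526, 0.256] pointing down, gripper open.
Joint ranges: [-2.99, 2.99], [-0.89, 2.07], [0.3, 2.58], [-1.14, 4.28], [0, 2.63], [-3.12, 3.12]. Speed limits (rad/s): [2.57, 2.57, 3.01, 3.14, 3.14, 3.14].

### API

Orientations are given as a unit quaternion [w, x, y, z].
In Python, from bench import get_obs, camera, hand_in, spot_in gives the robot as it stands.
- The arm moves only by the shell command python3 -m jog 'ROWS'. ROWS is JSON, one flat list of numbers, 7 for each row, row after row: the shift along the tool's x, y, z in m, then the turn, a rotation vector about the tool's x, y, z in rad, then the closure, from 0 (fully open) to 1 (shut). A call has 1 to 20 rows; each row is the pose to reach, as a shift and turn from the pose commanded when the call began, along the tool's axes at that moment; what a row does not reach only later rows make up. A row lasts 1/8 s, in which the tool goes at most 62.5 mm and 10.7 degrees, less where a joint would pass 70% of its speed; a pose out of reach is approached as far as the arm can. A call with a gripper value outside its range is refused whole. The fingers move at their own pace and stop on an object; the grip force is fixed at half the most. Time passes only in rows, so rows that repeat a pose let the fingers close. It gives the time, the measured TCP pose, the force, the opening and the grip force at its end, in the units of the state.
- get_obs(): the state, without advancing time (a new reading comes with each control period).
- camera(name): name is "side" or "top"; returns a dict with "frame" (400x640x3 uint8, red, green, blue), "mtx" (3x3 intrinsics, pixels), "extrinsics" (4x4, takes a point from camera to world coordinates). Camera axes: x right, y up, looking along -z (the intrinsics and any distortion apply to the point x, -y, -z); pixel columns grow to the right and rows downward; lengths in m; the calibration is good to about 2 mm. A picture is of the moment at which its call begins. There is no depth.
- hand_in(): hands the job in; it is judged then, once.
Trained networks look in a picture, given as the dict that the camera call returned (one of the last four; its "shot" number tells which), for a name from the list of things; names that differ only in an ending like _2 or _b are one class to them, and where a whole thing is asked for, a point or a joint stands for the part that bears it (a point fixed in the world has none). Each returns a list of dicts, best first, with "confidence" (0 to 1); they miss things now and then, are a little off and sometimes report something else, mostly with a low value. They report only what shows in the picture. A call takes as long as a camera call.
- spot_in(picture, name): "xyz" ([x, y, z] in m, in world coordinates, good to about 4 mm: the middle of the surface that is visible of it).
The state is a dict: "time_s": time; "q": joint angles; "dq": joint speeds; "joint_efforts": joint torques, N m; "eef_pos": TCP position; "eef_rot": TCP orientation; "wrist_force": force on the tool from outside, world axes, zero at the start; "torque": the same for the moment, N m; "opening": opening from 0.0 (shut) to 1.0 (fully open); "grasp_force": force on a finger pad.
Only numpy, scipy, OpenCV 4.12 (cv2) and the standard library are available. Lean on these libraries where they do the work, as an engineer would, in place of code of your own. Each camera call takes 0.05 s, during which the arm holds its last target. There are 200 camera calls.

### The job

Get the fluorescence reader's shaking stage ready for a run: lay the cup carrier flat in its nest on the deck so that its edge presses the presence lever right down, and stand every sample cup on the bench upright in a carrier pocket of its own. Then swing the hold-down bar over the cups until it snaps into its end detent, push the square key fully into the lock socket and turn it clockwise to the stop, and put the key back upright, fully down in its stand. Leave the other things on the bench where they are.

Things in the scene. Friction and masses are not known exactly. Their poses are not given: they have to be found in the camera images.
- nest (a point): Point on the flat deck (85 mm above the bench) of the fixed red reader, mid carrier nest. Reader frame: x away from the robot, y along the nest, z up. Nest 48 (x) by 186 mm (y) between rails 8 mm wide and high, open mid long sides. On the deck: bar hub at y +115 mm (radius 13, under the bar), lock housing 54 mm square at y -137 mm, 86 mm high; detent block at y +176 mm.
- carrier_mid (a point): The cup carrier, loose grey tray on the bench at the start: 40 (its x) by 178 mm (y), walls 12 high, 3 thick, floor 3 mm, 0.3 kg, same either way round. Four cup pockets 34 by 32 mm inside, at its y = -70, -35, 35, 70 mm. Mid grip blade 10 mm thick (x), 26 wide (y), top 47 mm above the underside. This point: carrier's centre line, mid-blade, 23.5 mm above the underside.
- cup1_mid (a point): A capped sample cup of the reader: upright cylinder 26 mm across and 44 mm tall (bottom edge bevelled 4 mm), aluminium body, black ribbed cap, about 60 g, standing loose on the bench at first. This point: its centre, 22 mm above its base. Between two and four such cups are present in a run; an absent one has no pose.
- cup2_mid (a point): A capped sample cup of the reader: upright cylinder 26 mm across and 44 mm tall (bottom edge bevelled 4 mm), aluminium body, black ribbed cap, about 60 g, standing loose on the bench at first. This point: its centre, 22 mm above its base. Between two and four such cups are present in a run; an absent one has no pose.
- cup3_mid (a point): A capped sample cup of the reader: upright cylinder 26 mm across and 44 mm tall (bottom edge bevelled 4 mm), aluminium body, black ribbed cap, about 60 g, standing loose on the bench at first. This point: its centre, 22 mm above its base. Between two and four such cups are present in a run; an absent one has no pose.
- cup4_mid (a point): A capped sample cup of the reader: upright cylinder 26 mm across and 44 mm tall (bottom edge bevelled 4 mm), aluminium body, black ribbed cap, about 60 g, standing loose on the bench at first. This point: its centre, 22 mm above its base. Between two and four such cups are present in a run; an absent one has no pose.
- lever (a joint): Hinged lever of the carrier presence switch (rad): 0 free, grows as pressed, light spring (0.5 N). A steel strip 8 mm wide from a black switch body (12 mm high) at the middle of the nest's far (+x) side, sloping up over the nest to 12 mm above the deck. The far edge of a carrier lying flat in the nest presses it level with the deck, about 0.33.
- bar_pivot (a point): Vertical hinge axis of the hold-down bar, at knob height (74 mm above the deck). The bar is a flat aluminium strip 12 mm wide reaching 222 mm from this axis, underside 52 mm above the deck (5 mm clear over cups in the carrier), top 60 mm above the deck; a short tail behind the hinge.
- bar_knob (a point): Middle of the hold-down bar's round black knob: 18 mm across, standing 28 mm up from the bar's top (60 to 88 mm above the deck), 110 mm from the hinge axis.
- bar (a joint): Angle of the hold-down bar (rad): 0 stowed, pointing along the nest's +x; it swings level, clockwise seen from above, to its end stop at 1.57, lying along the nest over the cups, its end at the lock. Stays where left. A spring plunger at the end of travel: from about 1.25 it resists (some 4 N at the knob), beyond about 1.42 it snaps the bar to 1.57 and holds it.
- socket (a point): Centre of the mouth of the lock's square socket; x, y along the square's sides, turning with the brass rotor, z up. 13.6 mm square, 20 mm deep, 1.5 mm lead-in, opening straight up, 82 mm above the deck, 4 mm below the rim of the dark housing; the recess round it is 42 mm square.
- lock (a joint): Turn of the lock rotor (rad): 0 unlocked (steel tongue sticks out towards the robot), grows clockwise seen from above to the stop at 1.57 (tongue over the end of the hold-down bar). Starts within 0.2 of unlocked, stays where left (friction 0.06 N m). The key has about 0.14 rad of play either way in the socket.
- key_bow (a point): Loose steel square key, 90 g, upright in its stand. This point: centre of its bow, the flat grip on top, 30 wide (its x), 12 thick (y), 32 mm tall. Below it a round shoulder 23 mm across, 4 thick, then a 12 mm square shank 18 long, sides along x and y, last 4 mm tapered. Shoulder's underside 20 mm, shank's tip 38 mm below this point; fully in when the shoulder rests on the rotor or stand.
- stand_mouth (a point): Centre of the mouth of the key stand's square hole: a fixed black block 44 mm square, 30 mm high, on a 60 mm square foot 4 mm thick; hole 15 mm square, 24 mm deep, sides along this point's x and y.
- reagent: Not part of the job, to be left alone: amber glass reagent bottle, 64 mm across, 150 mm tall; origin at the centre of its underside.
- wide_jar: Not part of the job, to be left alone: squat glass jar with white lid, 60 mm across, 75 mm tall; origin at the centre of its underside.
- tip_box: Not part of the job, to be left alone: blue pipette-tip box with a clear lid, 85 x 120 x 70 mm; origin at the centre of its underside.
- puck: Not part of the job, to be left alone: dark steel disc, 38 mm across, 16 mm thick, lying on the reader's deck behind the nest; origin at the centre of its underside.
- beaker: Not part of the job, to be left alone: glass beaker, 66 mm across, 85 mm tall; origin at the centre of its underside.

How it is judged:
By the outcome, as a careful person would: the job done as asked, in the order asked, and still so for the second after the job is handed in, with the robot touching nothing.
Of cup1, cup2, cup3, cup4 only 2 to 4 are there at a start; the rules pass over those that are not, and their reading is None.
At some moment in a run one of carrier may be knocked a few centimetres aside while the robot is not near it.
It also fails if it takes over 210 s, if anything falls off the work surface, if the arm or the gripper's body presses on something with over 40 N, if the wrist force passes 120 N, or if a joint passes its speed limit or range.

## Working session

There is one attempt and no reset: what is moved stays moved. The work goes in short steps, Python scripts to look and compute and a shell command to move; the robot and the scene stay as the last step left them, time stands still between calls to the robot, and variables do not carry over. Pictures are saved under pics/ and viewed, at most 14 in all, crops included, and the job is handed in when it is done.

```bash
mkdir -p pics; ls; cat > h.py <<'E'
import numpy as np, cv2
from bench import get_obs, camera, hand_in, spot_in
def snap(n,f=None):
    p=camera(n)
    if f: cv2.imwrite('pics/'+f,cv2.cvtColor(p['frame'],cv2.COLOR_RGB2BGR))
    return p
def ray(p,uv,z):
    "world point at height z on pixel uv"
    K=np.array(p['mtx']);E=np.array(p['extrinsics'])
    d=np.linalg.inv(K)@[uv[0],uv[1],1]; d=E[:3,:3]@[d[0],-d[1],-d[2]]
    o=E[:3,3]; return o+d*(z-o[2])/d[2]
def pix(p,X):
    K=np.array(p['mtx']);E=np.array(p['extrinsics'])
    c=E[:3,:3].T@(np.array(X)-E[:3,3]); c=K@[c[0],-c[1],-c[2]]; return c[:2]/c[2]
def R():
    from scipy.spatial.transform import Rotation as Q
    q=get_obs()['eef_rot']; return Q.from_quat([q[1],q[2],q[3],q[0]]).as_matrix()
def to(x,y,z,yaw=None):
    "shift in tool axes to bring TCP to xyz; turn rotvec to put tool y-axis at yaw (mod pi), pointing down"
    from scipy.spatial.transform import Rotation as Q
    o=get_obs(); M=R(); s=M.T@(np.array([x,y,z])-o['eef_pos'])
    print('t',o['time_s'],'pos',np.round(o['eef_pos'],4),'shift',np.round(s,4))
    cur=np.arctan2(M[1,1],M[0,1]); print('yaw y',round(cur,4),'q6',round(o['q'][5],3))
    if yaw is not None:
        for k in (-1,0,1):
            a=yaw+k*np.pi; T=np.array([[np.sin(a),np.cos(a),0],[-np.cos(a),np.sin(a),0],[0,0,-1]])
            print(k,np.round(Q.from_matrix(M.T@T).as_rotvec(),4))
E
python3 - <<'E'
from h import *
o=get_obs();print(o);print(R().round(3))
for n in('top','side'):
    p=snap(n,n+'0.png')
    print(n,np.round(p['mtx'],1).tolist(),np.round(p['extrinsics'],3).tolist(),[k for k in p])
    for t in ['carrier_mid','cup1_mid','lever','bar','bar_knob','bar_pivot','socket','key_bow','stand_mouth','nest','puck','reagent','wide_jar','tip_box','beaker']:
        try:
            print(t,[(np.round(d['xyz'],3).tolist(),round(d['confidence'],2)) for d in spot_in(p,t)])
        except Exception as e: print(t,e)
E
```

```text
pics
{'time_s': 0.0, 'q': array([-1.36129105e+00,  1.81586280e-01,  1.60803133e+00, -2.27909300e-05,
        1.35381377e+00, -2.06280854e-01]), 'dq': array([-8.60798828e-05, -4.93239697e-04, -1.13111109e-04,  2.02686689e-03,
       -1.02804211e-03, -5.37642113e-04]), 'joint_efforts': array([ 1.43520207e-03, -4.44876873e+01, -3.51332402e+01, -2.28213794e-04,
        9.07285488e-03,  2.37166898e-05]), 'eef_pos': array([ 0.23215544, -0.52547236,  0.25534742]), 'eef_rot': array([-9.19343287e-04,  9.78467033e-01,  2.06401116e-01, -1.26081913e-05]), 'wrist_force': array([-0.5575189 ,  0.25125674, -1.04814529]), 'torque': array([ 0.04128546,  0.02384431, -0.01614884]), 'grasp_force': 0.0, 'opening': 0.9966849498567704}
[[ 0.915  0.404 -0.   ]
 [ 0.404 -0.915  0.002]
 [ 0.    -0.002 -1.   ]]
top [[501.9, 0.0, 313.1], [0.0, 501.9, 195.2], [0.0, 0.0, 1.0]] [[0.03, 0.996, -0.087, 0.349], [-1.0, 0.03, -0.001, 0.017], [0.001, 0.087, 0.996, 1.906], [0.0, 0.0, 0.0, 1.0]] ['frame', 'mtx', 'extrinsics', 'shot']
carrier_mid [([0.466, -0.339, 0.006], 0.91)]
cup1_mid [([0.462, 0.315, 0.039], 0.36)]
leve
[... 1006 characters left out ...]
.51)]
bar [([0.619, 0.074, 0.143], 0.63)]
bar_knob [([0.623, 0.071, 0.144], 0.71), ([0.635, -0.303, 0.06], 0.51)]
bar_pivot [([0.62, 0.077, 0.142], 0.68), ([0.626, -0.321, 0.021], 0.61)]
socket [([0.529, -0.144, 0.168], 0.72), ([0.619, 0.074, 0.141], 0.48)]
key_bow [([0.634, -0.302, 0.058], 0.6), ([0.54, 0.374, 0.026], 0.52)]
stand_mouth [([0.624, -0.322, 0.018], 0.98), ([0.622, 0.077, 0.143], 0.34)]
nest [([0.704, -0.07, 0.086], 0.84)]
puck [([0.731, -0.086, 0.098], 0.6)]
reagent [([0.402, 0.496, 0.075], 0.82)]
wide_jar [([0.652, 0.397, 0.048], 0.75)]
tip_box [([0.59, -0.475, 0.072], 0.77), ([0.532, -0.144, 0.162], 0.17)]
beaker [([0.37, -0.497, 0.059], 0.96), ([0.619, 0.076, 0.142], 0.21)]
```

```bash
python3 - <<'E'
import cv2
a=cv2.imread('pics/top0.png');cv2.imwrite('pics/top0b.png',cv2.resize(a,(800,500),interpolation=cv2.INTER_CUBIC))
a=cv2.imread('pics/side0.png');cv2.imwrite('pics/side0b.png',cv2.resize(a,(800,500),interpolation=cv2.INTER_CUBIC))
E
```

```text
(no output)
```

View pics/top0b.png

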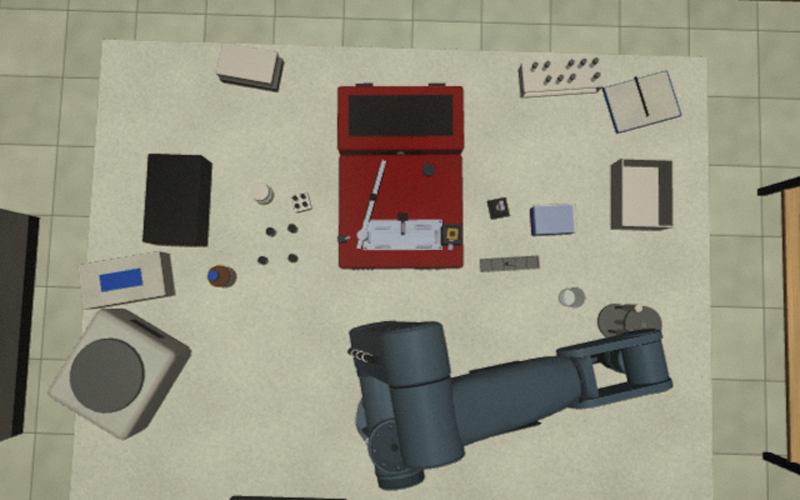

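View pics/side0b.png

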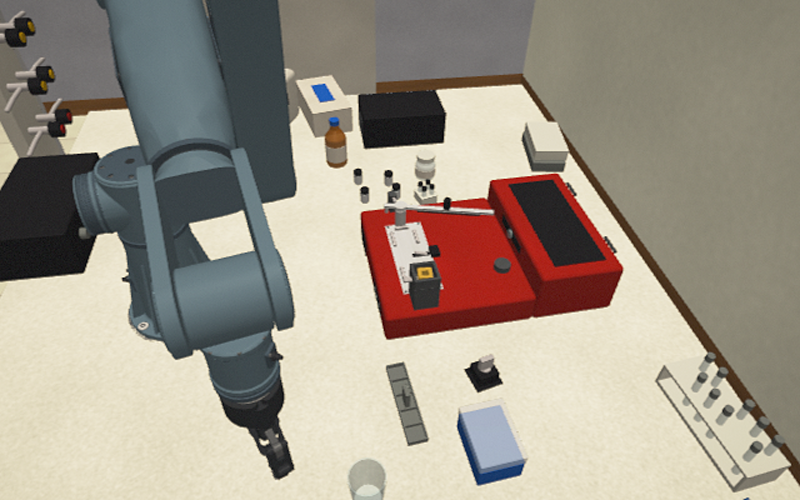

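The top view shows the carrier at (510,264), key stand at (498,207) and four black-capped cups at (270,231), (291,228), (263,260) and (292,257). The bar is stowed from the hub at (362,235). Next I'll zoom in.

```bash
python3 - <<'E'
import cv2,numpy as np
a=cv2.imread('pics/top0.png');b=cv2.imread('pics/side0.png')
def c(im,x,y,w,h,k): return cv2.resize(im[y:y+h,x:x+w],(w*k,h*k),interpolation=cv2.INTER_CUBIC)
A=np.zeros((600,800,3),np.uint8)
A[:,:400]=c(a,275,120,100,100,6)[:, :400] if 0 else c(a,280,120,80,120,5)
A[:300,400:]=c(a,380,150,80,60,5); A[300:,400:]=c(a,195,165,80,60,5)
cv2.imwrite('pics/c1.png',A)
A[:,:400]=c(b,285,155,80,120,5)
A[:300,400:]=c(b,340,275,80,60,5); A[300:,400:]=c(b,270,120,80,60,5)
cv2.imwrite('pics/c2.png',A)
E
```

```text
(no output)
```

View pics/c1.png

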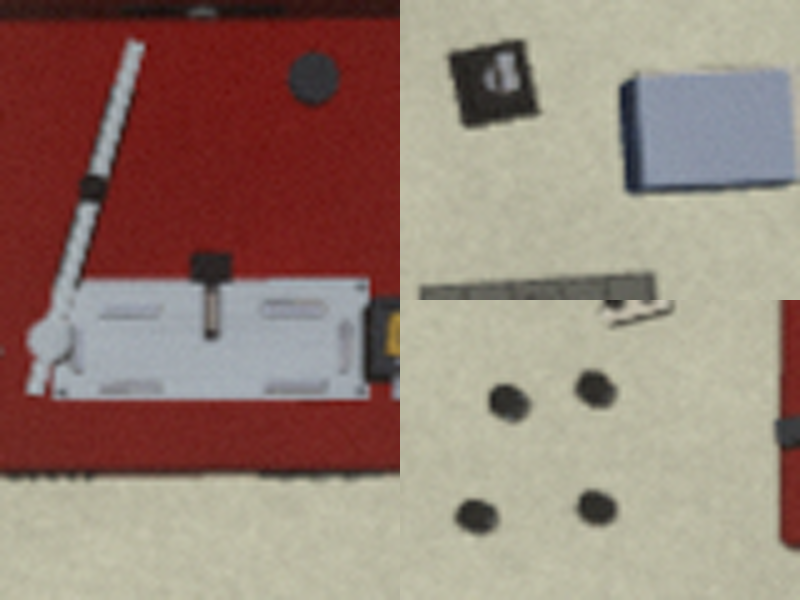

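View pics/c2.png

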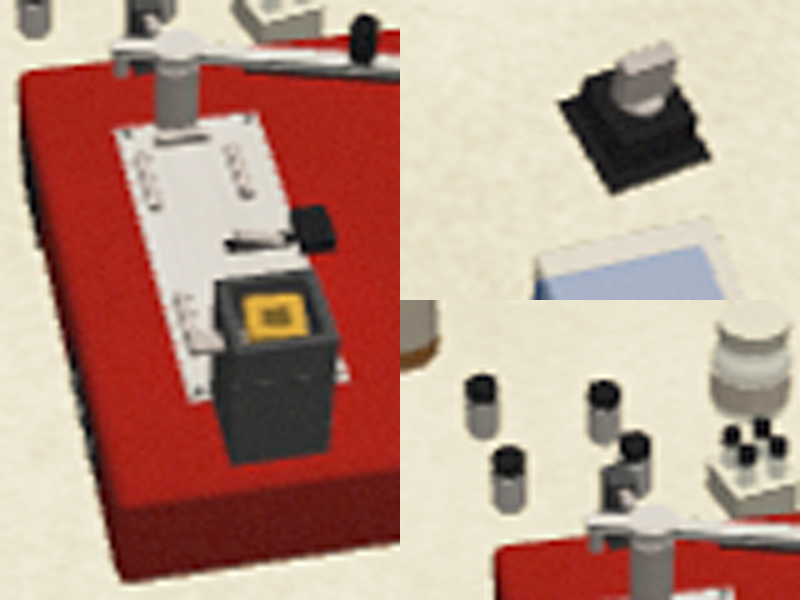

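The crops show the nest plate with its short rails at c1 (75,340) and (345,345), the lock rim corners at c2 (215,283), (305,270), (338,342) and (228,350), the stand foot, and the four cup caps. I'll fit these to poses.

```bash
cat >> h.py <<'E'
def fit(P,obs,x0):
    "obs: (cam, uv, local xyz with world z); returns x,y,yaw, residual px"
    from scipy.optimize import least_squares
    def f(v):
        c,s=np.cos(v[2]),np.sin(v[2])
        return np.concatenate([pix(P[k],[v[0]+c*l[0]-s*l[1],v[1]+s*l[0]+c*l[1],l[2]])-np.array(uv) for k,uv,l in obs])
    r=least_squares(f,x0,loss='soft_l1'); return r.x.round(4),r.fun.reshape(-1,2).round(1).tolist()
def cr(u,v,ox,oy,k=5): return ((u+.5)/k-.5+ox,(v+.5)/k-.5+oy)
def blobs(p,roi,lo,hi,amin=8):
    x,y,w,h=roi; g=p['frame'][y:y+h,x:x+w].astype(int).max(2)
    n,l,s,c=cv2.connectedComponentsWithStats(((g>=lo)&(g<hi)).astype(np.uint8))
    return [(c[i]+[x,y],int(s[i,4]),(l==i,x,y)) for i in range(1,n) if s[i,4]>=amin]
E
python3 - <<'E'
from h import *
P={'t':snap('top'),'s':snap('side')}
T=lambda u,v:cr(u,v,280,120); S=lambda u,v:cr(u,v,285,155)
ob=[('t',T(75,345),(0,.097,.093)),('t',T(345,345),(0,-.097,.093)),('t',T(210,310),(.028,0,.093)),('t',T(210,387),(-.028,0,.093)),
('t',T(47,340),(0,.115,.147)),
('s',S(215,283),(-.027,-.110,.171)),('s',S(305,270),(.027,-.110,.171)),('s',S(338,342),(.027,-.164,.171)),('s',S(228,350),(-.027,-.164,.171)),('s',S(178,42),(0,.115,.147))]
print('reader t+s',fit(P,ob,[.6,0,0]))
print('top only',fit(P,ob[:4],[.6,0,0])); print('side lock',fit(P,ob[5:9],[.6,0,0]))
print('knob',ray(P['s'],S(363,40),.159),ray(P['t'],T(93,188),.165))
C=lambda u,v:cr(u-400,v,380,150); D=lambda u,v:cr(u-400,v,340,275)
h=.03
ob=[('t',C(448,52),(h,h,.004)),('t',C(525,40),(h,-h,.004)),('t',C(540,112),(-h,-h,.004)),('t',C(462,127),(-h,h,.004))]
print('stand top',fit(P,ob,[.63,-.3,0]))
o2=[('s',D(558,103),(-h,h,.004)),('s',D(612,193),(-h,-h,.004)),('s',D(711,158),(h,-h,.004))]
print('stand side',fit(P,o2,[.63,-.3,0])); print('both',fit(P,ob+o2,[.63,-.3,0]))
print('bowtop',ray(P['t'],C(508,70),.08),'side',ray(P['s'],D(646,57),.084))
for c in blobs(P['t'],(195,165,70,60),0,100,4): print('cup top',c[0],c[1],ray(P['t'],c[0],.04).round(4))
for c in blobs(P['s'],(280,128,60,45),0,90,4): print('cup side',c[0],c[1],ray(P['s'],c[0],.036).round(4))
for k,roi in(('t',(378,198,60,25)),('s',(300,280,50,90))):
    for c,a,(m,x,y) in blobs(P[k],roi,0,150,40):
        yx=np.argwhere(m); r=cv2.minAreaRect(yx[:,::-1].astype(np.float32)); bx=cv2.boxPoints(r)+[x,y]
        q=np.array([ray(P[k],b,.010) for b in bx]); print('carrier',k,a,r[1],q.round(3)[:,:2].tolist(),q.mean(0).round(4), 'centroid',ray(P[k],c,.010).round(4))
E
```

```text
reader t+s (array([ 0.5291, -0.011 ,  0.0158]), [[0.3, 0.5], [-0.2, 1.3], [0.1, 0.3], [-0.0, 0.2], [0.3, -0.0], [-0.8, -0.9], [1.6, -0.6], [-0.2, -0.3], [0.7, 0.7], [0.9, 0.0]])
top only (array([ 0.5312, -0.0108,  0.0297]), [[0.3, 0.3], [-0.3, 0.3], [-0.0, -0.3], [0.0, -0.4]])
side lock (array([ 0.528 , -0.012 ,  0.0173]), [[-1.1, -0.6], [1.3, -0.3], [-0.5, 0.0], [0.4, 1.0]])
knob [0.63039181 0.07582063 0.159     ] [0.63322186 0.07548223 0.165     ]
stand top (array([ 0.6365, -0.303 ,  0.2054]), [[-0.0, -0.2], [-0.0, -0.5], [-0.1, 0.4], [0.1, 0.2]])
stand side (array([ 0.6325, -0.3035,  0.2212]), [[-0.3, -0.3], [-0.3, 0.4], [0.8, -0.1]])
both (array([ 0.6342, -0.3032,  0.2059]), [[0.0, 0.4], [-0.0, 0.1], [-0.0, 1.0], [0.2, 0.8], [0.4, -0.6], [0.1, 0.1], [1.3, -0.1]])
bowtop [ 0.63469811 -0.30055033  0.08      ] side [ 0.62509485 -0.31583042  0.084     ]
cup top [237.5        165.33333333] 6 [0.616  0.3062 0.04  ]
cup top [233.53658537 182.36585366] 41 [0.5514 0.3182 0.04  ]
cup top [216.21428571 184.95238095] 42 [0.5397 0.3825 0.04  ]
cup top [233.975 206.075] 40 [0.4627 0.3128 0.04 
[... 166 characters left out ...]
373 0.3862 0.036 ]
cup side [337.10526316 148.47368421] 19 [0.6218 0.3152 0.036 ]
cup side [314.56164384 153.36986301] 73 [0.539  0.2984 0.036 ]
cup side [291.31428571 152.22857143] 35 [0.4601 0.3163 0.036 ]
cup side [313.16666667 167.83333333] 12 [0.522  0.2205 0.036 ]
cup side [336.14285714 168.85714286] 7 [0.5969 0.2041 0.036 ]
carrier t 525 (11.165714263916016, 47.469879150390625) [[0.479, -0.248], [0.496, -0.427], [0.454, -0.43], [0.437, -0.251]] [ 0.4666 -0.3387  0.01  ] centroid [ 0.4669 -0.3387  0.01  ]
carrier s 1083 (66.98628234863281, 17.042844772338867) [[0.434, -0.253], [0.478, -0.245], [0.491, -0.43], [0.451, -0.435]] [ 0.4636 -0.3406  0.01  ] centroid [ 0.4634 -0.3482  0.01  ]
```

```bash
python3 - <<'E'
from h import *
to(.465,-.340,.15,.088)
E
```

```text
t 1.7 pos [ 0.2323 -0.526   0.2563] shift [ 0.2881 -0.0762  0.1063]
yaw y -1.1551 q6 -0.206Traceback (most recent call last):
  File "<stdin>", line 2, in <module>
  File "h.py", line 27, in to
    print(k,np.round(Q.from_matrix(M.T@T).as_rotvec(),4))
                     ~~~~~~~~~~~~~^^^^^^^
  File "scipy/spatial/transform/_rotation.pyx", line 1143, in scipy.spatial.transform._rotation.Rotation.from_matrix
ValueError: Non-positive determinant (left-handed or null coordinate frame) in rotation matrix 0: [[ 3.21899707e-01 -9.46773774e-01 -1.63406612e-05]
 [-9.46773774e-01 -3.21899706e-01 -1.77106907e-05]
 [-1.15079634e-05 -2.11719756e-05  1.00000000e+00]].
```

```bash
sed -i 's/T=np.array(\[\[np.sin(a),np.cos(a),0\],\[-np.cos(a),np.sin(a),0\]/T=np.array([[-np.sin(a),np.cos(a),0],[np.cos(a),np.sin(a),0]/' h.py
python3 -m jog '[0.288,-0.076,0.1,0,0,-1.243,0, 0.288,-0.076,0.1,0,0,-1.243,0, 0.288,-0.076,0.1,0,0,-1.243,0, 0.288,-0.076,0.1,0,0,-1.243,0, 0.288,-0.076,0.1,0,0,-1.243,0.3, 0.288,-0.076,0.1,0,0,-1.243,0.5, 0.288,-0.076,0.1,0,0,-1.243,0.5, 0.288,-0.076,0.1,0,0,-1.243,0.5, 0.288,-0.076,0.1,0,0,-1.243,0.5]'
python3 - <<'E'
from h import *
P={'t':snap('top'),'s':snap('side')}
for k in 'ts': print([(np.round(d['xyz'],3).tolist(),round(d['confidence'],2)) for d in spot_in(P[k],'carrier_mid')])
to(.465,-.340,.042,.088)
E
```

```text
time_s: 2.82
eef_pos: [0.465, -0.3404, 0.1564]
eef_rot: [0.0, 0.676, 0.737, 0.0]
wrist_force: [-0.0, 0.3, -0.2]
opening: 0.502
grasp_force: 0.0
[([0.463, -0.28, 0.004], 0.74)]
[([0.465, -0.347, 0.004], 0.77)]
t 3.025 pos [ 0.4649 -0.3404  0.1564] shift [0.0004 0.0002 0.1144]
yaw y 0.0866 q6 -0.925
-1 [ 2.0000e-04 -1.0000e-04  3.1402e+00]
0 [ 0.0001  0.0001 -0.0014]
1 [ 2.0000e-04 -1.0000e-04  3.1402e+00]
```

```bash
python3 -m jog '[0,0,0.05,0,0,0,0.5, 0,0,0.09,0,0,0,0.5, 0,0,0.105,0,0,0,0.5, 0,0,0.115,0,0,0,0.5, 0,0,0.115,0,0,0,0.7, 0,0,0.115,0,0,0,0.85, 0,0,0.115,0,0,0,1, 0,0,0.115,0,0,0,1, 0,0,0.115,0,0,0,1, 0,0,0.115,0,0,0,1]'
python3 -m jog '[0,0,-0.06,0,0,0,1, 0,0,-0.12,0,0,0,1, 0,0,-0.18,0,0,0,1, 0,0,-0.24,0,0,0,1, 0,0,-0.25,0,0,0,1]'
python3 - <<'E'
from h import *
P=snap('side','lift.png'); cv2.imwrite('pics/lift.png',cv2.resize(cv2.imread('pics/lift.png')[100:400,240:480],(640,800)[::-1] if 0 else (480,600)))
to(.530,-.011,.29,.02)
E
```

```text
time_s: 4.28
eef_pos: [0.4661, -0.341, 0.0429]
eef_rot: [0.002, 0.675, 0.738, -0.0]
wrist_force: [1.2, 0.7, 7.0]
opening: 0.106
grasp_force: 59.9
time_s: 4.9
eef_pos: [0.4663, -0.3415, 0.2966]
eef_rot: [0.004, 0.675, 0.738, -0.0]
wrist_force: [0.2, -0.5, -3.3]
opening: 0.107
grasp_force: 59.8
t 4.95 pos [ 0.4658 -0.341   0.2949] shift [0.3231 0.093  0.0037]
yaw y 0.0881 q6 -0.925
-1 [-0.0068  0.0053 -3.0735]
0 [0.0034 0.0044 0.0681]
1 [-0.0068  0.0053 -3.0735]
```

View pics/lift.png

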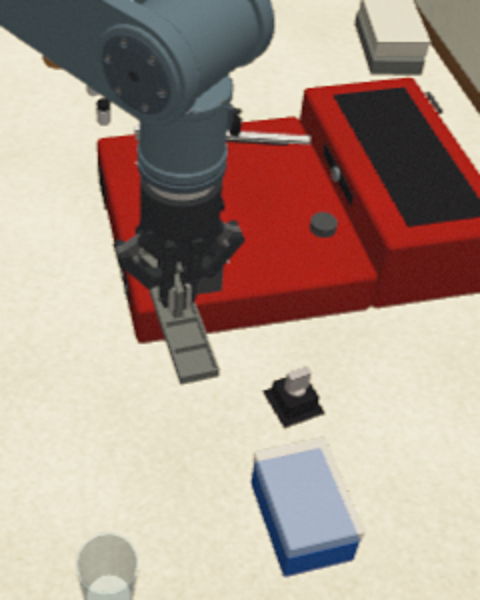

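The carrier is held level. Moving over the nest.

```bash
python3 -m jog '[0.06,0.02,0,0,0,0.02,1, 0.12,0.04,0,0,0,0.04,1, 0.18,0.06,0,0,0,0.068,1, 0.24,0.08,0,0,0,0.068,1, 0.29,0.09,0,0,0,0.068,1, 0.323,0.093,0,0,0,0.068,1, 0.323,0.093,0,0,0,0.068,1, 0.323,0.093,0.05,0,0,0.068,1, 0.323,0.093,0.10,0,0,0.068,1, 0.323,0.093,0.125,0,0,0.068,1, 0.323,0.093,0.14,0,0,0.068,1, 0.323,0.093,0.14,0,0,0.068,1]'
python3 - <<'E'
from h import *
P=snap('side','nest1.png'); cv2.imwrite('pics/nest1.png',cv2.resize(cv2.imread('pics/nest1.png')[130:280,270:430],(640,600),interpolation=cv2.INTER_CUBIC))
to(.530,-.011,.128,.02)
E
```

```text
time_s: 6.45
eef_pos: [0.5282, -0.0106, 0.1497]
eef_rot: [-0.001, 0.7, 0.714, -0.001]
wrist_force: [-0.3, -0.3, -2.7]
opening: 0.106
grasp_force: 59.6
t 6.5 pos [ 0.5292 -0.0106  0.1511] shift [-0.0004  0.0008  0.0231]
yaw y 0.0195 q6 -0.264
-1 [-1.0000e-04  1.3000e-03  3.1411e+00]
0 [-0.0008 -0.0001 -0.0005]
1 [-1.0000e-04  1.3000e-03  3.1411e+00]
```

View pics/nest1.png

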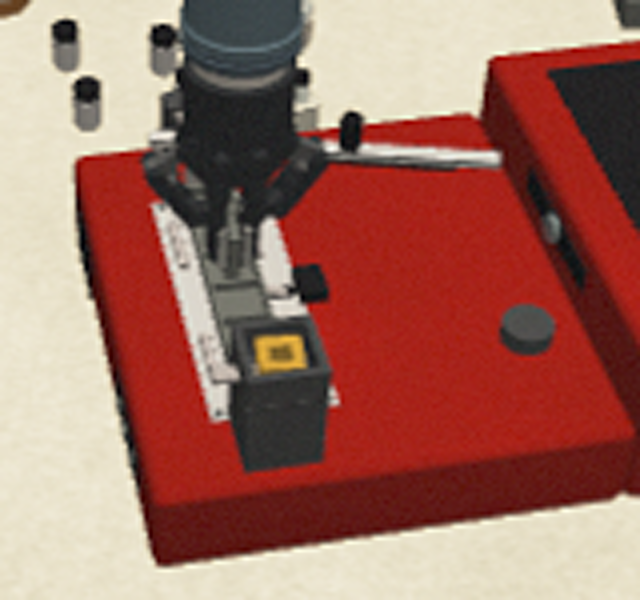

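The carrier hangs over the nest plate, between the hub and the lock. I'll lower it slowly and watch the force.

```bash
python3 -m jog '[0,0.0005,0.005,0,0,0,1, 0,0.0005,0.009,0,0,0,1, 0,0.0005,0.013,0,0,0,1, 0,0.0005,0.016,0,0,0,1, 0,0.0005,0.019,0,0,0,1, 0,0.0005,0.021,0,0,0,1, 0,0.0005,0.022,0,0,0,1, 0,0.0005,0.022,0,0,0,1]'
```

```text
time_s: 7.5
eef_pos: [0.5298, -0.0102, 0.1293]
eef_rot: [-0.0, 0.7, 0.714, -0.0]
wrist_force: [-0.0, -0.5, -2.7]
opening: 0.103
grasp_force: 59.7
```

```bash
python3 -m jog '[0,0,0.001,0,0,0,1, 0,0,0.002,0,0,0,1, 0,0,0.002,0,0,0,1]'; python3 -m jog '[0,0,0.001,0,0,0,1, 0,0,0.001,0,0,0,1]'
```

```text
time_s: 7.88
eef_pos: [0.53, -0.0102, 0.1278]
eef_rot: [0.0, 0.7, 0.714, 0.0]
wrist_force: [-1.9, 0.4, 3.6]
opening: 0.103
grasp_force: 60.6
time_s: 8.12
eef_pos: [0.53, -0.0102, 0.1278]
eef_rot: [0.0, 0.7, 0.714, 0.0]
wrist_force: [-7.3, 1.1, 12.2]
opening: 0.105
grasp_force: 61.9
```

```bash
python3 -m jog '[0,0,-0.001,0,0,0,0.8, 0,0,-0.001,0,0,0,0.5, 0,0,-0.001,0,0,0,0.5, 0,0,-0.04,0,0,0,0.5, 0,0,-0.09,0,0,0,0.5, 0,0,-0.12,0,0,0,0.5, 0.06,-0.01,-0.12,0,0,0,0.5, 0.12,-0.03,-0.12,0,0,0,0.4, 0.18,-0.05,-0.12,0,0,0,0.4, 0.24,-0.06,-0.12,0,0,0,0.4, 0.3,-0.062,-0.12,0,0,0,0.4, 0.324,-0.062,-0.12,0,0,0,0.4, 0.324,-0.062,-0.12,0,0,0,0.4]'
python3 - <<'E'
from h import *
P={'t':snap('top','n2t.png'),'s':snap('side','n2s.png')}
A=np.zeros((600,800,3),np.uint8)
a=cv2.imread('pics/n2t.png');b=cv2.imread('pics/n2s.png')
A[:,:400]=cv2.resize(a[150:225,290:340+50],(400,300),interpolation=2)[0:300] if 0 else cv2.resize(a[140:230,290:350],(400,600),interpolation=2)
A[:,400:]=cv2.resize(b[160:250,300:360],(400,600),interpolation=2)
cv2.imwrite('pics/n2.png',A)
for k in 'ts': 
  for t in('carrier_mid','cup1_mid','lever'): print(t,[(np.round(d['xyz'],3).tolist(),round(d['confidence'],2)) for d in spot_in(P[k],t)])
to(.4615,.3145,.1,.02)
E
```

```text
time_s: 9.75
eef_pos: [0.4607, 0.314, 0.2459]
eef_rot: [-0.0, 0.699, 0.715, -0.0]
wrist_force: [-0.6, -0.7, -0.2]
opening: 0.6
grasp_force: 0.0
carrier_mid [([0.53, -0.008, 0.088], 0.93)]
cup1_mid [([0.524, -0.145, 0.17], 0.23)]
lever [([0.593, -0.451, 0.07], 0.65)]
carrier_mid [([0.528, 0.003, 0.093], 0.9)]
cup1_mid [([0.463, 0.307, 0.03], 0.55)]
lever [([0.622, 0.075, 0.143], 0.41)]
t 10.15 pos [0.4617 0.3116 0.2464] shift [ 2.900e-03 -1.000e-04  1.464e-01]
yaw y 0.0185 q6 0.362
-1 [ 0.0000e+00 -2.0000e-04  3.1401e+00]
0 [ 0.0002  0.     -0.0015]
1 [ 0.0000e+00 -2.0000e-04  3.1401e+00]
```

View pics/n2.png

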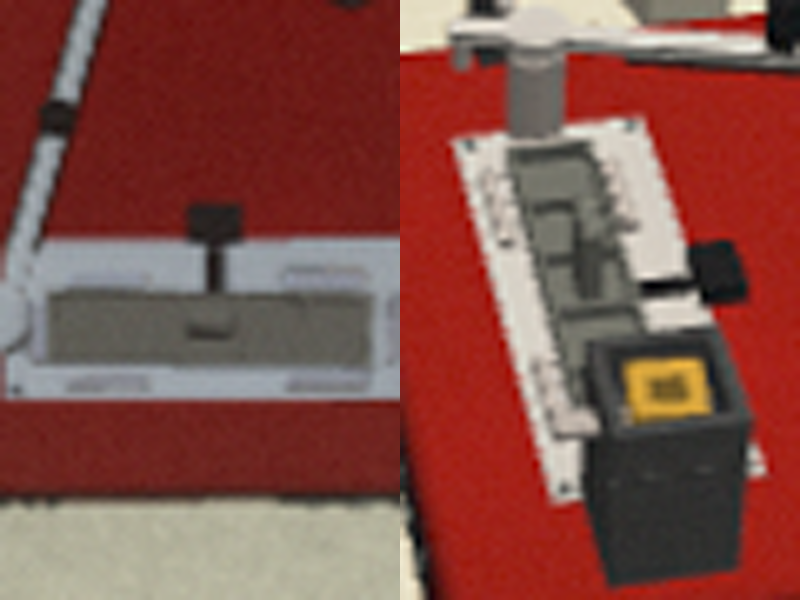

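```bash
python3 - <<'E'
from h import *
P=snap('top')
for u in(47,372,209.5): print(ray(P,cr(u,329,290,140,20/3),.095).round(4))
b=[c for c in blobs(P,(290,170,60,40),90,150,60)]
for c in b: print(c[0],c[1],ray(P,c[0],.095).round(4))
to(.4615,.3145,.040,.02)
E
python3 -m jog '[0.003,0,0.06,0,0,0,0.4, 0.003,0,0.12,0,0,0,0.4, 0.003,0,0.17,0,0,0,0.4, 0.003,0,0.195,0,0,0,0.4, 0.003,0,0.207,0,0,0,0.4, 0.003,0,0.207,0,0,0,0.5, 0.003,0,0.207,0,0,0,0.65, 0.003,0,0.207,0,0,0,1, 0.003,0,0.207,0,0,0,1, 0.003,0,0.207,0,0,0,1]'
```

```text
[0.5283 0.0798 0.095 ]
[ 0.5336 -0.0969  0.095 ]
[ 0.531  -0.0086  0.095 ]
[306.50318471 173.10191083] 157 [0.5872 0.0458 0.095 ]
[321.79300699 194.33636364] 1430 [ 0.5114 -0.012   0.095 ]
t 10.2 pos [0.4616 0.3118 0.2464] shift [ 2.700e-03 -1.000e-04  2.064e-01]
yaw y 0.0188 q6 0.362
-1 [-1.0000e-04 -2.0000e-04  3.1404e+00]
0 [ 0.0002 -0.     -0.0012]
1 [-1.0000e-04 -2.0000e-04  3.1404e+00]
time_s: 11.45
eef_pos: [0.4626, 0.316, 0.0411]
eef_rot: [0.001, 0.7, 0.714, 0.001]
wrist_force: [-1.9, -1.0, 6.4]
opening: 0.286
grasp_force: 58.8
```

```bash
python3 -m jog '[0,0,0,0,0,0,0.4, 0,0,0,0,0,0,0.4, 0,0,0,0,0,0.18,0.4, 0,0,0,0,0,0.36,0.4, 0,0,0,0,0,0.54,0.4, 0,0,0,0,0,0.72,0.4, 0,0,0,0,0,0.9,0.4, 0,0,0,0,0,1.08,0.4, 0,0,0,0,0,1.26,0.4, 0,0,0,0,0,1.44,0.4, 0,0,0,0,0,1.571,0.4, 0,0,0,0,0,1.571,0.6, 0,0,0,0,0,1.571,1, 0,0,0,0,0,1.571,1, 0,0,0,0,0,1.571,1, 0,0,-0.06,0,0,1.571,1, 0,0,-0.12,0,0,1.45,1, 0,0,-0.18,0,0,1.27,1, 0,0,-0.205,0,0,1.09,1, 0,0,-0.205,0,0,0.91,1]'
python3 - <<'E'
from h import *
to(.530-.02*.07,-.0095+.07,.240,.02)
E
```

```text
time_s: 13.95
eef_pos: [0.4625, 0.316, 0.2474]
eef_rot: [-0.0, 0.942, 0.337, 0.003]
wrist_force: [-0.3, -0.1, -1.6]
opening: 0.288
grasp_force: 59.0
t 13.95 pos [0.4625 0.316  0.2474] shift [-0.1111  0.2394  0.0072]
yaw y -0.8834 q6 1.271
-1 [-0.005  -0.0046  2.2382]
0 [ 0.0038 -0.0041 -0.9034]
1 [-0.005  -0.0046  2.2382]
```

```bash
python3 -m jog '[-0.024,0.05,0,0,0,-0.18,1, -0.048,0.1,0,0,0,-0.36,1, -0.072,0.15,0,0,0,-0.54,1, -0.096,0.2,0,0,0,-0.72,1, -0.111,0.239,0,0,0,-0.903,1, -0.111,0.239,0,0,0,-0.903,1, -0.111,0.239,0.05,0,0,-0.903,1, -0.111,0.239,0.08,0,0,-0.903,1, -0.111,0.239,0.09,0,0,-0.903,1, -0.111,0.239,0.09,0,0,-0.903,1]'
python3 - <<'E'
from h import *
P={'t':snap('top'),'s':snap('side','p1.png')}
cv2.imwrite('pics/p1.png',cv2.resize(cv2.imread('pics/p1.png')[150:250,280:380],(600,600),interpolation=2))
to(.5286,.0605,.129,.02)
E
```

```text
time_s: 15.2
eef_pos: [0.5252, 0.0605, 0.1542]
eef_rot: [-0.0, 0.702, 0.712, -0.0]
wrist_force: [1.4, 1.3, -0.4]
opening: 0.286
grasp_force: 59.1
t 15.3 pos [0.5264 0.0601 0.1557] shift [0.0003 0.0022 0.0267]
yaw y 0.0133 q6 -0.124
-1 [ 3.0000e-04 -3.4000e-03  3.1349e+00]
0 [ 0.0022  0.0002 -0.0067]
1 [ 3.0000e-04 -3.4000e-03  3.1349e+00]
```

View pics/p1.png

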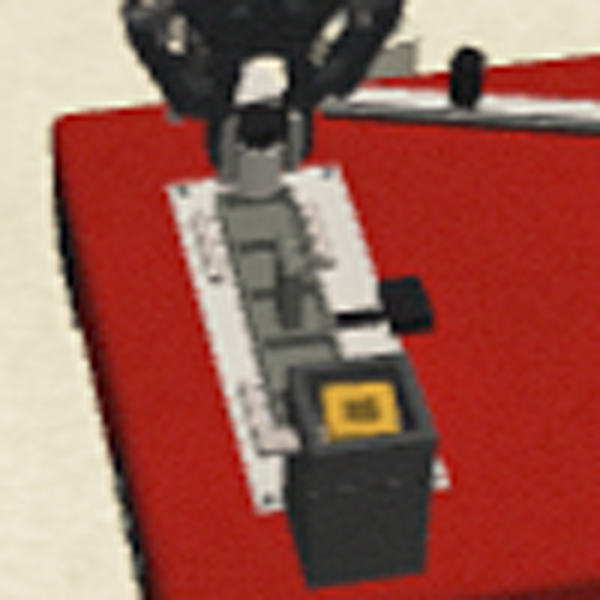

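The held cup is upright above the +70 mm pocket. Lowering.

```bash
python3 -m jog '[0,0.002,0.006,0,0,-0.006,1, 0,0.002,0.012,0,0,-0.006,1, 0,0.002,0.017,0,0,-0.006,1, 0,0.002,0.021,0,0,-0.006,1, 0,0.002,0.024,0,0,-0.006,1, 0,0.002,0.026,0,0,-0.006,1, 0,0.002,0.026,0,0,-0.006,1]'
```

```text
time_s: 16.18
eef_pos: [0.5274, 0.0599, 0.1282]
eef_rot: [-0.0, 0.7, 0.714, -0.0]
wrist_force: [0.1, -0.2, -0.9]
opening: 0.288
grasp_force: 59.1
```

```bash
python3 -m jog '[0,0,0.001,0,0,0,1, 0,0,0.002,0,0,0,1, 0,0,0.002,0,0,0,1]'; python3 -m jog '[0,0,0,0,0,0,0.6, 0,0,0,0,0,0,0.5, 0,0,-0.02,0,0,0,0.5, 0,0,-0.06,0,0,0,0.4, 0,0,-0.12,0,0,0,0.4, 0.06,0.01,-0.12,0,0,0,0.4, 0.12,0.02,-0.12,0,0,0,0.4, 0.18,0.026,-0.12,0,0,0,0.4, 0.24,0.026,-0.12,0,0,0,0.4, 0.261,0.026,-0.12,0,0,0,0.4, 0.261,0.026,-0.12,0,0,0,0.4]'
python3 - <<'E'
from h import *
to(.550,.321,.041,.02)
P={'s':snap('side','p2.png')}
cv2.imwrite('pics/p2.png',cv2.resize(cv2.imread('pics/p2.png')[120:270,270:390],(480,600),interpolation=2))
E
```

```text
time_s: 16.55
eef_pos: [0.5277, 0.0599, 0.1273]
eef_rot: [0.0, 0.7, 0.714, 0.0]
wrist_force: [-2.6, -0.6, 7.8]
opening: 0.286
grasp_force: 60.1
time_s: 17.92
eef_pos: [0.548, 0.3224, 0.2457]
eef_rot: [-0.0, 0.699, 0.715, -0.0]
wrist_force: [-0.1, 0.6, -0.4]
opening: 0.599
grasp_force: 0.0
t 17.925 pos [0.548  0.3224 0.2457] shift [-0.0013  0.0021  0.2047]
yaw y 0.0214 q6 0.324
-1 [-8.0000e-04 -1.0000e-03 -3.1402e+00]
0 [-0.0007  0.0005  0.0014]
1 [-8.0000e-04 -1.0000e-03 -3.1402e+00]
```

View pics/p2.png

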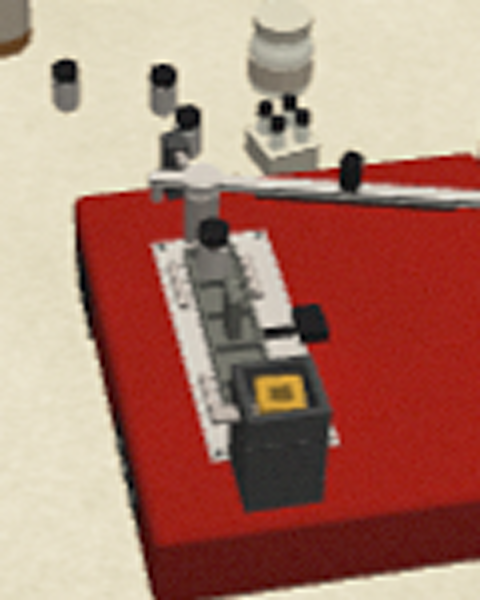

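The first cup stands in its pocket at (212,240). The remaining three are on the bench. Picking the next one with the same double, centring grip.

```bash
python3 -m jog '[-0.001,0.002,0.06,0,0,0,0.55, -0.001,0.002,0.12,0,0,0,0.55, -0.001,0.002,0.17,0,0,0,0.55, -0.001,0.002,0.195,0,0,0,0.55, -0.001,0.002,0.205,0,0,0,0.55, -0.001,0.002,0.205,0,0,0,0.65, -0.001,0.002,0.205,0,0,0,1, -0.001,0.002,0.205,0,0,0,1, -0.001,0.002,0.205,0,0,0,1]' && python3 -m jog '[0,0,0,0,0,0,0.55, 0,0,0,0,0,0,0.55, 0,0,0,0,0,0.18,0.55, 0,0,0,0,0,0.36,0.55, 0,0,0,0,0,0.54,0.55, 0,0,0,0,0,0.72,0.55, 0,0,0,0,0,0.9,0.55, 0,0,0,0,0,1.08,0.55, 0,0,0,0,0,1.26,0.55, 0,0,0,0,0,1.44,0.55, 0,0,0,0,0,1.571,0.55, 0,0,0,0,0,1.571,0.6, 0,0,0,0,0,1.571,1, 0,0,0,0,0,1.571,1, 0,0,0,0,0,1.571,1, 0,0,-0.06,0,0,1.571,1, 0,0,-0.12,0,0,1.45,1, 0,0,-0.18,0,0,1.27,1, 0,0,-0.205,0,0,1.09,1, 0,0,-0.205,0,0,0.91,1]'
python3 - <<'E'
from h import *
to(.530-.02*.035,-.0095+.035,.240,.02)
E
```

```text
time_s: 19.1
eef_pos: [0.5512, 0.3207, 0.0425]
eef_rot: [0.0, 0.7, 0.714, 0.001]
wrist_force: [-0.1, -1.2, 3.3]
opening: 0.285
grasp_force: 59.2
time_s: 21.6
eef_pos: [0.5518, 0.3209, 0.2498]
eef_rot: [0.0, 0.942, 0.336, 0.003]
wrist_force: [0.1, -0.4, -1.6]
opening: 0.281
grasp_force: 59.1
t 21.6 pos [0.5518 0.3209 0.2498] shift [-0.2046  0.2142  0.0092]
yaw y -0.8845 q6 1.226
-1 [-0.0049 -0.0051  2.2371]
0 [ 0.0042 -0.004  -0.9045]
1 [-0.0049 -0.0051  2.2371]
```

```bash
python3 -m jog '[-0.04,0.042,0,0,0,-0.18,1, -0.08,0.084,0,0,0,-0.36,1, -0.12,0.126,0,0,0,-0.54,1, -0.16,0.168,0,0,0,-0.72,1, -0.195,0.205,0,0,0,-0.904,1, -0.2046,0.2142,0,0,0,-0.904,1, -0.2046,0.2142,0,0,0,-0.904,1, -0.2046,0.2142,0.05,0,0,-0.904,1, -0.2046,0.2142,0.08,0,0,-0.904,1, -0.2046,0.2142,0.09,0,0,-0.904,1, -0.2046,0.2142,0.09,0,0,-0.904,1]'
python3 - <<'E'
from h import *
to(.5293,.0255,.129,.02)
E
```

```text
time_s: 22.98
eef_pos: [0.526, 0.0259, 0.1562]
eef_rot: [-0.0, 0.702, 0.712, -0.0]
wrist_force: [1.4, 0.4, -0.4]
opening: 0.286
grasp_force: 59.1
t 22.975 pos [0.526  0.0259 0.1562] shift [-0.0005  0.0033  0.0272]
yaw y 0.0137 q6 -0.19
-1 [-5.0000e-04  1.2000e-03  3.1353e+00]
0 [-0.0008 -0.0003 -0.0063]
1 [-5.0000e-04  1.2000e-03  3.1353e+00]
```

```bash
python3 -m jog '[0,0.002,0.006,0,0,-0.006,1, 0,0.002,0.012,0,0,-0.006,1, 0,0.002,0.017,0,0,-0.006,1, 0,0.002,0.021,0,0,-0.006,1, 0,0.002,0.024,0,0,-0.006,1, 0,0.002,0.026,0,0,-0.006,1, 0,0.002,0.027,0,0,-0.006,1, 0,0.002,0.027,0,0,-0.006,1]'
```

```text
time_s: 23.98
eef_pos: [0.5281, 0.0252, 0.1294]
eef_rot: [0.0, 0.7, 0.714, 0.0]
wrist_force: [-0.7, 0.1, 0.9]
opening: 0.285
grasp_force: 59.4
```

```bash
python3 -m jog '[0,0,0.001,0,0,0,1, 0,0,0.001,0,0,0,0.6, 0,0,0,0,0,0,0.5, 0,0,-0.02,0,0,0,0.5, 0,0,-0.06,0,0,0,0.45, 0,0,-0.12,0,0,0,0.45, 0.06,0.01,-0.12,0,0,0,0.45, 0.12,0.017,-0.12,0,0,0,0.45, 0.18,0.017,-0.12,0,0,0,0.45, 0.24,0.017,-0.12,0,0,0,0.45, 0.3,0.017,-0.12,0,0,0,0.45, 0.345,0.017,-0.12,0,0,0,0.45, 0.358,0.017,-0.12,0,0,0,0.45, 0.358,0.017,-0.12,0,0,0,0.45]'
python3 - <<'E'
from h import *
to(.5385,.384,.0425,.02)
E
```

```text
time_s: 25.72
eef_pos: [0.538, 0.3836, 0.2488]
eef_rot: [0.0, 0.7, 0.714, -0.0]
wrist_force: [-0.2, -0.3, -0.6]
opening: 0.547
grasp_force: 0.0
t 25.725 pos [0.538  0.3836 0.2488] shift [0.0005 0.0007 0.2063]
yaw y 0.0202 q6 0.42
-1 [-1.1000e-03 -9.0000e-04 -3.1414e+00]
0 [-0.0006  0.0007  0.0002]
1 [-1.1000e-03 -9.0000e-04 -3.1414e+00]
```

```bash
python3 -m jog '[0,0,0.06,0,0,0,0.45, 0,0,0.12,0,0,0,0.45, 0,0,0.17,0,0,0,0.45, 0,0,0.195,0,0,0,0.45, 0,0,0.206,0,0,0,0.45, 0,0,0.206,0,0,0,0.65, 0,0,0.206,0,0,0,1, 0,0,0.206,0,0,0,1, 0,0,0.206,0,0,0,1]' && python3 -m jog '[0,0,0,0,0,0,0.5, 0,0,0,0,0,0,0.5, 0,0,0,0,0,0.18,0.5, 0,0,0,0,0,0.36,0.5, 0,0,0,0,0,0.54,0.5, 0,0,0,0,0,0.72,0.5, 0,0,0,0,0,0.9,0.5, 0,0,0,0,0,1.08,0.5, 0,0,0,0,0,1.26,0.5, 0,0,0,0,0,1.44,0.5, 0,0,0,0,0,1.571,0.5, 0,0,0,0,0,1.571,0.6, 0,0,0,0,0,1.571,1, 0,0,0,0,0,1.571,1, 0,0,0,0,0,1.571,1, 0,0,-0.06,0,0,1.571,1, 0,0,-0.12,0,0,1.45,1, 0,0,-0.18,0,0,1.27,1, 0,0,-0.205,0,0,1.09,1, 0,0,-0.205,0,0,0.91,1]'
python3 - <<'E'
from h import *
to(.530+.02*.035,-.0095-.035,.240,.02)
E
```

```text
time_s: 26.85
eef_pos: [0.5388, 0.3839, 0.0445]
eef_rot: [0.0, 0.7, 0.714, 0.001]
wrist_force: [-0.0, 0.1, 2.8]
opening: 0.284
grasp_force: 59.3
time_s: 29.35
eef_pos: [0.5395, 0.3841, 0.252]
eef_rot: [-0.0, 0.942, 0.336, 0.003]
wrist_force: [-0.5, 0.2, -1.3]
opening: 0.285
grasp_force: 59.0
t 29.35 pos [0.5395 0.3841 0.252 ] shift [-0.2784  0.326   0.0109]
yaw y -0.8845 q6 1.324
-1 [-0.0054 -0.0046  2.2371]
0 [ 0.0038 -0.0045 -0.9045]
1 [-0.0054 -0.0046  2.2371]
```

```bash
python3 -m jog '[-0.038,0.045,0,0,0,-0.16,1, -0.076,0.09,0,0,0,-0.32,1, -0.114,0.135,0,0,0,-0.48,1, -0.152,0.18,0,0,0,-0.64,1, -0.19,0.225,0,0,0,-0.8,1, -0.228,0.268,0,0,0,-0.904,1, -0.262,0.307,0,0,0,-0.904,1, -0.278,0.326,0,0,0,-0.904,1, -0.278,0.326,0,0,0,-0.904,1, -0.278,0.326,0.05,0,0,-0.904,1, -0.278,0.326,0.08,0,0,-0.904,1, -0.278,0.326,0.09,0,0,-0.904,1, -0.278,0.326,0.09,0,0,-0.904,1]'
python3 - <<'E'
from h import *
to(.5307,-.0445,.131,.02)
E
```

```text
time_s: 30.98
eef_pos: [0.5269, -0.0441, 0.1582]
eef_rot: [-0.0, 0.702, 0.712, -0.0]
wrist_force: [0.1, 0.2, 0.2]
opening: 0.286
grasp_force: 59.0
t 30.975 pos [ 0.5269 -0.0441  0.1582] shift [-0.0005  0.0038  0.0272]
yaw y 0.014 q6 -0.322
-1 [-7.0000e-04  1.1000e-03  3.1356e+00]
0 [-0.0007 -0.0004 -0.006 ]
1 [-7.0000e-04  1.1000e-03  3.1356e+00]
```

```bash
python3 -m jog '[0,0.003,0.006,0,0,-0.006,1, 0,0.003,0.012,0,0,-0.006,1, 0,0.003,0.017,0,0,-0.006,1, 0,0.003,0.021,0,0,-0.006,1, 0,0.003,0.024,0,0,-0.006,1, 0,0.003,0.026,0,0,-0.006,1, 0,0.003,0.027,0,0,-0.006,1, 0,0.003,0.027,0,0,-0.006,1]'
```

```text
time_s: 31.98
eef_pos: [0.53, -0.0448, 0.1315]
eef_rot: [0.0, 0.7, 0.714, -0.0]
wrist_force: [-0.7, -0.5, 1.3]
opening: 0.284
grasp_force: 59.4
```

```bash
python3 -m jog '[0,0,0.001,0,0,0,1, 0,0,0.001,0,0,0,0.6, 0,0,0,0,0,0,0.5, 0,0,-0.02,0,0,0,0.5, 0,0,-0.06,0,0,0,0.45, 0,0,-0.12,0,0,0,0.45, 0.06,-0.01,-0.12,0,0,0,0.45, 0.12,-0.02,-0.12,0,0,0,0.45, 0.18,-0.03,-0.12,0,0,0,0.45, 0.24,-0.04,-0.12,0,0,0,0.45, 0.3,-0.05,-0.12,0,0,0,0.45, 0.36,-0.06,-0.12,0,0,0,0.45, 0.42,-0.069,-0.12,0,0,0,0.45, 0.45,-0.069,-0.12,0,0,0,0.45, 0.45,-0.069,-0.12,0,0,0,0.45]'
python3 - <<'E'
from h import *
P=snap('side')
for c in blobs(P,(275,128,40,30),0,90,15): print(ray(P,c[0],.036).round(4))
to(.452,.404,.044,.02)
E
```

```text
time_s: 33.85
eef_pos: [0.4516, 0.4058, 0.2508]
eef_rot: [-0.0, 0.699, 0.715, -0.0]
wrist_force: [-0.0, -0.6, 0.1]
opening: 0.552
grasp_force: 0.0
[0.4507 0.4064 0.036 ]
[0.5307 0.2896 0.036 ]
t 33.9 pos [0.4519 0.4044 0.2508] shift [-3.000e-04  2.000e-04  2.068e-01]
yaw y 0.0209 q6 0.514
-1 [-1.0000e-03 -9.0000e-04 -3.1406e+00]
0 [-0.0006  0.0007  0.0009]
1 [-1.0000e-03 -9.0000e-04 -3.1406e+00]
```

```bash
python3 -m jog '[0,0,0.06,0,0,0,0.45, 0,0,0.12,0,0,0,0.45, 0,0,0.17,0,0,0,0.45, 0,0,0.195,0,0,0,0.45, 0,0,0.207,0,0,0,0.45, 0,0,0.207,0,0,0,0.65, 0,0,0.207,0,0,0,1, 0,0,0.207,0,0,0,1, 0,0,0.207,0,0,0,1]' && python3 -m jog '[0,0,0,0,0,0,0.5, 0,0,0,0,0,0,0.5, 0,0,0,0,0,0.18,0.5, 0,0,0,0,0,0.36,0.5, 0,0,0,0,0,0.54,0.5, 0,0,0,0,0,0.72,0.5, 0,0,0,0,0,0.9,0.5, 0,0,0,0,0,1.08,0.5, 0,0,0,0,0,1.26,0.5, 0,0,0,0,0,1.44,0.5, 0,0,0,0,0,1.571,0.5, 0,0,0,0,0,1.571,0.6, 0,0,0,0,0,1.571,1, 0,0,0,0,0,1.571,1, 0,0,0,0,0,1.571,1, 0,0,-0.06,0,0,1.571,1, 0,0,-0.12,0,0,1.45,1, 0,0,-0.18,0,0,1.27,1, 0,0,-0.205,0,0,1.09,1, 0,0,-0.205,0,0,0.91,1]'
python3 - <<'E'
from h import *
to(.530+.02*.07,-.0095-.07,.240,.02)
E
```

```text
time_s: 35.02
eef_pos: [0.4529, 0.4042, 0.0452]
eef_rot: [0.0, 0.7, 0.714, 0.001]
wrist_force: [0.3, 0.2, 3.8]
opening: 0.28
grasp_force: 59.3
time_s: 37.52
eef_pos: [0.4535, 0.4046, 0.2526]
eef_rot: [-0.001, 0.942, 0.336, 0.003]
wrist_force: [-0.7, -0.6, -0.7]
opening: 0.281
grasp_force: 59.1
t 37.525 pos [0.4535 0.4046 0.2526] shift [-0.2466  0.4238  0.0117]
yaw y -0.8844 q6 1.418
-1 [-0.0056 -0.0039  2.2372]
0 [ 0.0032 -0.0046 -0.9044]
1 [-0.0056 -0.0039  2.2372]
```

```bash
python3 -m jog '[-0.03,0.052,0,0,0,-0.13,1, -0.06,0.104,0,0,0,-0.26,1, -0.09,0.156,0,0,0,-0.4,1, -0.12,0.208,0,0,0,-0.53,1, -0.15,0.26,0,0,0,-0.66,1, -0.18,0.312,0,0,0,-0.8,1, -0.21,0.364,0,0,0,-0.904,1, -0.235,0.404,0,0,0,-0.904,1, -0.2466,0.4238,0,0,0,-0.904,1, -0.2466,0.4238,0,0,0,-0.904,1, -0.2466,0.4238,0.05,0,0,-0.904,1, -0.2466,0.4238,0.08,0,0,-0.904,1, -0.2466,0.4238,0.09,0,0,-0.904,1, -0.2466,0.4238,0.09,0,0,-0.904,1]'
python3 - <<'E'
from h import *
to(.5314,-.0795,.132,.02)
E
```

```text
time_s: 39.28
eef_pos: [0.5269, -0.08, 0.1593]
eef_rot: [-0.0, 0.702, 0.712, -0.0]
wrist_force: [0.3, -0.5, -0.9]
opening: 0.284
grasp_force: 59.1
t 39.275 pos [ 0.5269 -0.08    0.1593] shift [0.0004 0.0045 0.0272]
yaw y 0.014 q6 -0.388
-1 [-7.0000e-04  1.2000e-03  3.1356e+00]
0 [-0.0007 -0.0005 -0.006 ]
1 [-7.0000e-04  1.2000e-03  3.1356e+00]
```

```bash
python3 -m jog '[0,0.0035,0.006,0,0,-0.006,1, 0,0.0035,0.012,0,0,-0.006,1, 0,0.0035,0.017,0,0,-0.006,1, 0,0.0035,0.021,0,0,-0.006,1, 0,0.0035,0.024,0,0,-0.006,1, 0,0.0035,0.026,0,0,-0.006,1, 0,0.0035,0.027,0,0,-0.006,1, 0,0.0035,0.027,0,0,-0.006,1]'
```

```text
time_s: 40.28
eef_pos: [0.5305, -0.0804, 0.1326]
eef_rot: [-0.0, 0.7, 0.714, 0.0]
wrist_force: [-1.1, 4.5, 4.5]
opening: 0.284
grasp_force: 59.8
```

```bash
python3 -m jog '[0,0,0,0,0,0,0.6, 0,0,0,0,0,0,0.5, 0,0,0,0,0,0,0.5, 0,0,-0.02,0,0,0,0.5, 0,0,-0.06,0,0,0,0.5, 0,0,-0.1,0,0,0,0.66, 0,0,-0.12,0,0,0,0.66, -0.06,-0.06,-0.14,0,0,0,0.66, -0.1,-0.11,-0.14,0,0,0,0.66, -0.1,-0.16,-0.14,0,0,0,0.66, -0.1,-0.2,-0.14,0,0,0,0.66, -0.1,-0.2,-0.14,0,0,0,0.66]'
python3 - <<'E'
from h import *
P={'t':snap('top','q3t.png'),'s':snap('side','q3s.png')}
a=cv2.imread('pics/q3t.png');b=cv2.imread('pics/q3s.png')
cv2.imwrite('pics/q3.png',np.hstack([cv2.resize(a[140:230,280:340],(400,600),interpolation=2),cv2.resize(b[160:250,300:360],(400,600),interpolation=2)]))
for k,roi in(('t',(285,150,25,20)),('s',(345,155,25,20))):
  for c in blobs(P[k],roi,0,70,4): print(k,c[0],c[1],ray(P[k],c[0],.162).round(4))
print([(np.round(d['xyz'],3).tolist(),round(d['confidence'],2)) for d in spot_in(P['s'],'cup1_mid')])
E
```

```text
time_s: 41.78
eef_pos: [0.3303, -0.1849, 0.2723]
eef_rot: [0.0, 0.702, 0.712, -0.0]
wrist_force: [0.9, 0.4, -0.1]
opening: 0.342
grasp_force: 0.0
t [298.33333333 157.33333333] 27 [0.6333 0.0751 0.162 ]
s [357.06818182 162.68181818] 44 [0.6289 0.0718 0.162 ]
s [357. 170.] 11 [0.6211 0.0386 0.162 ]
[([0.523, 0.053, 0.13], 0.65), ([0.648, 0.395, 0.048], 0.23)]
```

View pics/q3.png

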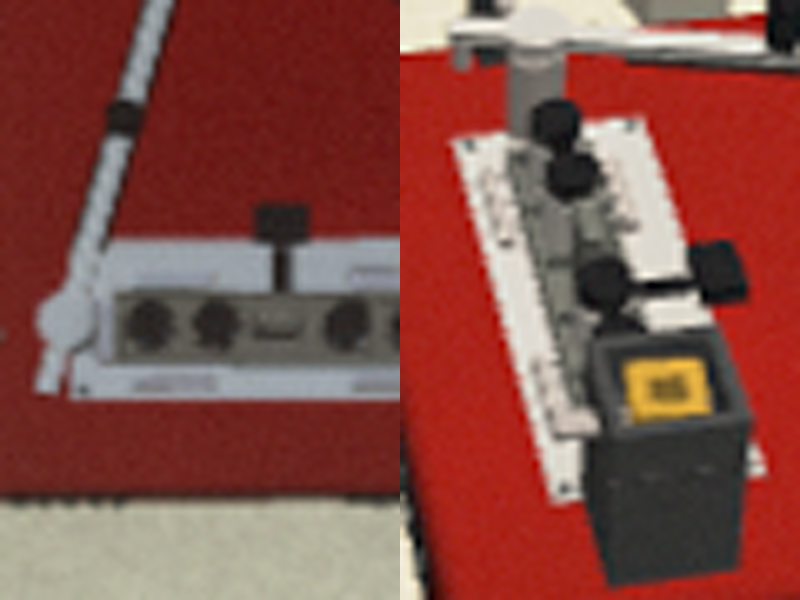

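All four cups stand upright in their pockets and the lever lies pressed level. Next is the bar: I'll cage the knob with partly closed fingers, then follow the arc.

```bash
python3 - <<'E'
from h import *
to(.631,.075,.230,1.302)
E
```

```text
t 41.925 pos [ 0.333  -0.1849  0.2727] shift [0.2543 0.3027 0.0428]
yaw y 0.0186 q6 -0.84
-1 [ 1.5000e-03 -3.0000e-04  1.8582e+00]
0 [ 3.0000e-04  1.4000e-03 -1.2834e+00]
1 [ 1.5000e-03 -3.0000e-04  1.8582e+00]
```

```bash
python3 -m jog '[0.04,0.048,0,0,0,-0.18,0.66, 0.08,0.095,0,0,0,-0.36,0.66, 0.12,0.142,0,0,0,-0.54,0.66, 0.16,0.19,0,0,0,-0.72,0.66, 0.2,0.238,0,0,0,-0.9,0.66, 0.235,0.28,0,0,0,-1.08,0.66, 0.254,0.303,0.02,0,0,-1.26,0.66, 0.254,0.303,0.04,0,0,-1.283,0.66, 0.254,0.303,0.04,0,0,-1.283,0.66]'
python3 - <<'E'
from h import *
to(.631,.075,.175,1.302)
E
```

```text
time_s: 43.05
eef_pos: [0.629, 0.0759, 0.2288]
eef_rot: [-0.003, 0.134, 0.991, -0.0]
wrist_force: [-0.7, 0.4, 0.2]
opening: 0.339
grasp_force: 0.0
t 43.05 pos [0.629  0.0759 0.2288] shift [-0.0025 -0.0002  0.0538]
yaw y 1.3015 q6 -1.368
-1 [-9.400e-03  2.400e-03  3.141e+00]
0 [-0.0015 -0.006  -0.0005]
1 [-9.400e-03  2.400e-03  3.141e+00]
```

```bash
python3 -m jog '[-0.002,0,0.02,0,0,0,0.66, -0.002,0,0.035,0,0,0,0.66, -0.002,0,0.045,0,0,0,0.66, -0.002,0,0.052,0,0,0,0.66, -0.002,0,0.053,0,0,0,0.66]'
python3 - <<'E'
from h import *
to(.631,.075,.175,1.302)
P0=np.array(get_obs()['eef_pos']);M=R()
# arc waypoints for the knob cage, bar angle a (reader yaw .02)
piv=np.array([.5277,.104])
for a in [.3,.45,.6,.75,.9,1.05,1.2,1.3,1.4,1.5,1.57]:
    th=.02-a; k=piv+.110*np.array([np.cos(th),np.sin(th)])
    s=M.T@(np.array([*k,P0[2]])-P0); yaw=np.arctan2(M[1,1],M[0,1]); print(a,s.round(4)[:2], round(yaw-(th+np.pi/2),3))
E
```

```text
time_s: 43.68
eef_pos: [0.6323, 0.0746, 0.1788]
eef_rot: [-0.0, 0.134, 0.991, 0.0]
wrist_force: [-0.4, -1.0, -0.2]
opening: 0.342
grasp_force: 0.0
t 43.675 pos [0.6323 0.0746 0.1788] shift [0.0014 0.0001 0.0038]
yaw y 1.3017 q6 -1.37
-1 [-1.1000e-03  1.0000e-04  3.1413e+00]
0 [-0.0001 -0.0007 -0.0003]
1 [-1.1000e-03  1.0000e-04  3.1413e+00]
0.3 [-0.0013 -0.0006] 0.011
0.45 [ 0.0001 -0.0171] 0.161
0.6 [ 0.0039 -0.0331] 0.311
0.75 [ 0.0101 -0.0484] 0.461
0.9 [ 0.0186 -0.0625] 0.611
1.05 [ 0.029  -0.0753] 0.761
1.2 [ 0.0412 -0.0863] 0.911
1.3 [ 0.0502 -0.0926] 1.011
1.4 [ 0.0598 -0.098 ] 1.111
1.5 [ 0.0699 -0.1024] 1.211
1.57 [ 0.0772 -0.1049] 1.281
```

```bash
python3 -m jog '[-0.001,0,0.004,0,0,0.01,0.66, 0,-0.017,0.004,0,0,0.16,0.66, 0.004,-0.033,0.004,0,0,0.31,0.66, 0.01,-0.048,0.004,0,0,0.46,0.66, 0.0185,-0.0625,0.004,0,0,0.61,0.66, 0.029,-0.075,0.004,0,0,0.76,0.66, 0.041,-0.086,0.004,0,0,0.91,0.66, 0.05,-0.0925,0.004,0,0,1.01,0.66, 0.06,-0.098,0.004,0,0,1.11,0.66, 0.065,-0.1005,0.004,0,0,1.16,0.66]'
```

```text
time_s: 44.92
eef_pos: [0.5435, -0.0052, 0.1759]
eef_rot: [0.001, 0.656, 0.755, 0.0]
wrist_force: [0.3, 0.1, 0.8]
opening: 0.339
grasp_force: 0.0
```

```bash
python3 - <<'E'
from h import *
P0=np.array(get_obs()['eef_pos']);M=R();piv=np.array([.5277,.104])
for a in [1.45,1.5,1.53,1.57]:
    th=.02-a; k=piv+.110*np.array([np.cos(th),np.sin(th)])
    s=M.T@(np.array([*k,P0[2]])-P0); yaw=np.arctan2(M[1,1],M[0,1]); print(a,s.round(4), round(yaw-(th+np.pi/2),3))
for n in('side','top'):
  p=snap(n); print([(np.round(d['xyz'],3).tolist(),round(d['confidence'],2)) for d in spot_in(p,'bar')+spot_in(p,'bar_knob')])
E
```

```text
1.45 [ 0.0004 -0.0003 -0.    ] -0.002
1.5 [ 0.0005 -0.0058 -0.    ] 0.048
1.53 [ 0.0007 -0.0091 -0.    ] 0.078
1.57 [ 0.0011 -0.0135 -0.    ] 0.118
[([0.549, -0.021, 0.144], 0.59), ([0.553, -0.019, 0.144], 0.59), ([0.371, -0.499, 0.059], 0.3)]
[([0.529, 0.09, 0.146], 0.59), ([0.532, 0.093, 0.146], 0.44)]
```

```bash
python3 -m jog '[0.0005,-0.003,0,0,0,0.025,0.66, 0.0005,-0.006,0,0,0,0.05,0.66, 0.0007,-0.009,0,0,0,0.08,0.66, 0.001,-0.0135,0,0,0,0.118,0.66, 0.001,-0.0135,0,0,0,0.118,0.66]'; python3 -m jog '[0,0,-0.03,0,0,0,0.66, 0,0,-0.08,0,0,0,0.66, -0.06,-0.06,-0.1,0,0,0,0.66, -0.1,-0.11,-0.1,0,0,0,0.66, -0.15,-0.15,-0.1,0,0,0,0.66, -0.2,-0.15,-0.1,0,0,0,0.66, -0.2,-0.15,-0.1,0,0,0,0.66]'
python3 - <<'E'
from h import *
P={'t':snap('top','r3t.png'),'s':snap('side','r3s.png')}
a=cv2.imread('pics/r3t.png');b=cv2.imread('pics/r3s.png')
cv2.imwrite('pics/r3.png',np.hstack([cv2.resize(a[150:225,285:360],(400,400),interpolation=2),cv2.resize(b[160:235,300:375],(400,400),interpolation=2)]))
b2=cv2.resize(b[300:345,360:420],(400,300),interpolation=2) 
print(get_obs()['eef_pos'])
E
```

```text
time_s: 45.85
eef_pos: [0.5291, -0.0059, 0.1752]
eef_rot: [-0.0, 0.699, 0.715, -0.0]
wrist_force: [-0.6, -1.0, -0.0]
opening: 0.338
grasp_force: 0.0
time_s: 46.72
eef_pos: [0.3833, -0.2127, 0.2758]
eef_rot: [0.001, 0.7, 0.714, -0.0]
wrist_force: [0.4, 0.2, -0.3]
opening: 0.339
grasp_force: 0.0
[ 0.38412474 -0.21036369  0.27529764]
```

View pics/r3.png

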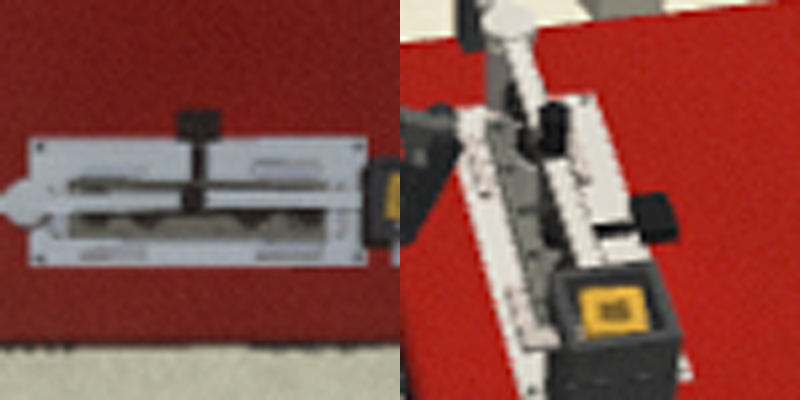

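The bar lies over the cups along the nest, parallel to the plate edges, and its knob is at (193,197). Now I'll rectify views of the lock and the key.

```bash
cat > rect.py <<'E'
from h import *
def rect(n,c,z,half=.035,px=400,N=4):
    acc=0
    for _ in range(N):
        p=camera(n); acc=acc+p['frame'].astype(np.float32)/N
    w=[[c[0]+half,c[1]+half],[c[0]+half,c[1]-half],[c[0]-half,c[1]-half],[c[0]-half,c[1]+half]]
    src=np.float32([pix(p,[*q,z]) for q in w]); dst=np.float32([[0,0],[px,0],[px,px],[0,px]])
    H=cv2.getPerspectiveTransform(src,dst)
    return cv2.warpPerspective(acc.clip(0,255).astype(np.uint8),H,(px,px),flags=cv2.INTER_CUBIC)
E
python3 - <<'E'
from rect import *
# up = +x world, left = +y ; 400 px = 70 mm
L=(.5319,-.148);K=(.6342,-.3032)
ims=[rect('side',L,.167,px=300),rect('top',L,.167,px=300),rect('side',K,.068,px=300),rect('top',K,.068,px=300)]
g=np.vstack([np.hstack(ims[:2]),np.hstack(ims[2:])])
cv2.imwrite('pics/rk.png',cv2.cvtColor(g,cv2.COLOR_RGB2BGR))
for im in ims[:2]:
    h=cv2.cvtColor(im,cv2.COLOR_RGB2HSV); m=((h[...,0]>15)&(h[...,0]<32)&(h[...,1]>110)&(h[...,2]>100)).astype(np.uint8)
    n,l,s,c=cv2.connectedComponentsWithStats(m); i=1+np.argmax(s[1:,4])
    r=cv2.minAreaRect(np.argwhere(l==i)[:,::-1].astype(np.float32)); print(s[i],r, 'world',L[0]+(150-r[0][1])*.07/300,L[1]+(150-r[0][0])*.07/300, 'size mm',np.array(r[1])*70/300)
E
```

```text
[   78    77   150   146 19291] ((154.142822265625, 149.75071716308594), (150.09950256347656, 142.9217987060547), 2.337306022644043) world 0.53195816599528 -0.14896665852864582 size mm [35.02321726 33.3484197 ]
[   83    65   136   137 13117] ((151.1182098388672, 133.22344970703125), (132.3290557861328, 133.37620544433594), 2.7702159881591797) world 0.5358145284016927 -0.148260915629069 size mm [30.87677968 31.1211146 ]
```

View pics/rk.png

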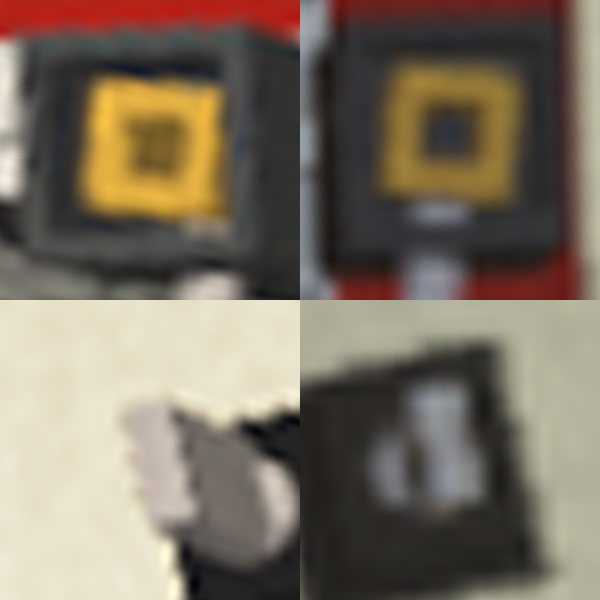

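The rotor is turned about 3.5° clockwise and centred near (.5335,-.1485). The bow is near (.633,-.304), its width along stand x (yaw 0.206). Going to the key.

```bash
python3 - <<'E'
from h import *
to(.633,-.304,.14,1.777)
E
```

```text
t 47.625 pos [ 0.3845 -0.2094  0.2753] shift [-0.1005  0.2461  0.1353]
yaw y 0.0239 q6 -0.795
-1 [ 1.0000e-04 -0.0000e+00  1.3885e+00]
0 [ 0.0000e+00  1.0000e-04 -1.7531e+00]
1 [ 1.0000e-04 -0.0000e+00  1.3885e+00]
```

```bash
python3 -m jog '[-0.02,0.05,0,0,0,-0.18,0.6, -0.04,0.1,0,0,0,-0.36,0.6, -0.06,0.15,0,0,0,-0.54,0.6, -0.08,0.2,0,0,0,-0.72,0.6, -0.1,0.24,0.03,0,0,-0.9,0.6, -0.1005,0.246,0.06,0,0,-1.08,0.6, -0.1005,0.246,0.08,0,0,-1.26,0.6, -0.1005,0.246,0.1,0,0,-1.44,0.6, -0.1005,0.246,0.12,0,0,-1.62,0.6, -0.1005,0.246,0.135,0,0,-1.753,0.6, -0.1005,0.246,0.135,0,0,-1.753,0.6, -0.1005,0.246,0.135,0,0,-1.753,0.6]'
python3 - <<'E'
from h import *
to(.633,-.304,.066,1.777)
E
```

```text
time_s: 49.12
eef_pos: [0.6332, -0.3043, 0.1409]
eef_rot: [0.0, -0.102, 0.995, -0.0]
wrist_force: [0.6, 0.2, 0.2]
opening: 0.402
grasp_force: 0.0
t 49.125 pos [ 0.6332 -0.3043  0.1409] shift [0.0001 0.0004 0.0749]
yaw y 1.7743 q6 -2.391
-1 [8.0000e-04 9.0000e-04 3.1389e+00]
0 [-0.0006  0.0005 -0.0027]
1 [8.0000e-04 9.0000e-04 3.1389e+00]
```

```bash
python3 -m jog '[0,0,0.03,0,0,0,0.6, 0,0,0.055,0,0,0,0.6, 0,0,0.07,0,0,0,0.6, 0,0,0.075,0,0,0,0.6, 0,0,0.075,0,0,0,0.75, 0,0,0.075,0,0,0,0.82, 0,0,0.075,0,0,0,1, 0,0,0.075,0,0,0,1, 0,0,0.075,0,0,0,1]'
```

```text
time_s: 50.25
eef_pos: [0.6334, -0.3036, 0.0665]
eef_rot: [0.0, -0.103, 0.995, 0.0]
wrist_force: [-1.0, 5.2, 5.6]
opening: 0.123
grasp_force: 60.1
```

```bash
python3 -m jog '[0,0,-0.015,0,0,0,1, 0,0,-0.03,0,0,0,1, 0,0,-0.07,0,0,0,1, 0,0,-0.13,0,0,0,1, 0,0,-0.18,0,0,0,1, 0,0,-0.18,0,0,0,1]'
python3 - <<'E'
from h import *
to(.5335,-.1485,.24,1.516)
E
```

```text
time_s: 51.0
eef_pos: [0.6354, -0.3061, 0.2537]
eef_rot: [0.005, -0.103, 0.995, -0.004]
wrist_force: [-0.7, -0.0, -0.9]
opening: 0.128
grasp_force: 59.2
t 51.0 pos [ 0.6354 -0.3061  0.2537] shift [0.0676 0.1752 0.0114]
yaw y 1.7768 q6 -2.393
-1 [-0.0143 -0.0125 -2.8807]
0 [-0.0086  0.0099  0.2608]
1 [-0.0143 -0.0125 -2.8807]
```

```bash
python3 -m jog '[0.02,0.05,0,0,0,0.1,1, 0.04,0.1,0,0,0,0.2,1, 0.06,0.15,0,0,0,0.261,1, 0.0676,0.175,0,0,0,0.261,1, 0.0676,0.175,0,0,0,0.261,1, 0.0676,0.175,0,0,0,0.261,1]'
python3 - <<'E'
from h import *
P={'s':snap('side','k1.png')}
to(.5335,-.1485,.20,1.516)
o=get_obs();p=o['eef_pos']
b=cv2.imread('pics/k1.png');u=pix(P['s'],[.5335,-.1485,.167]);print(u, pix(P['s'],[p[0],p[1],p[2]-.0525]))
x,y=int(u[0])-30,int(u[1])-40
print(x,y);cv2.imwrite('pics/k1.png',cv2.resize(b[y:y+60,x:x+60],(600,600),interpolation=2))
E
```

```text
time_s: 51.75
eef_pos: [0.5312, -0.1473, 0.2454]
eef_rot: [0.0, 0.027, 1.0, -0.0]
wrist_force: [0.6, 0.2, -0.5]
opening: 0.13
grasp_force: 59.3
t 51.8 pos [ 0.5312 -0.1475  0.2453] shift [-0.0023 -0.0008  0.0453]
yaw y 1.5153 q6 -2.001
-1 [5.0000e-04 8.0000e-04 3.1409e+00]
0 [-0.0005  0.0003 -0.0007]
1 [5.0000e-04 8.0000e-04 3.1409e+00]
[340.02499012 217.59006496] [339.54486116 210.16881735]
310 177
```

View pics/k1.png

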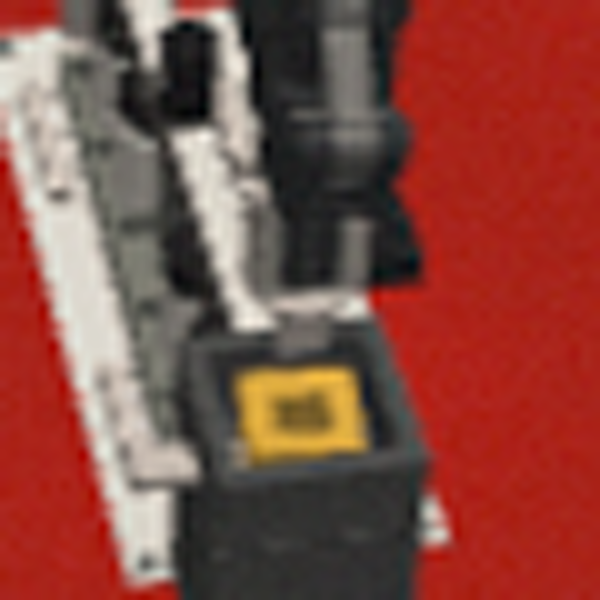

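```bash
python3 - <<'E'
from h import *
p=snap('side')
s=ray(p,cr(303,410,310,177,10),.167)
for v in(340,346): print('shank',ray(p,cr(304,v,310,177,10),.1928).round(4))
print('sock',s.round(4)); o=get_obs()['eef_pos'];print(o.round(4))
E
```

```text
shank [ 0.532  -0.149   0.1928]
shank [ 0.5316 -0.1511  0.1928]
sock [ 0.5331 -0.1483  0.167 ]
[ 0.5313 -0.1476  0.2452]
```

```bash
python3 -m jog '[-0.0013,0,0.01,0,0,0,1, -0.0013,0,0.02,0,0,0,1, -0.0013,0,0.024,0,0,0,1, -0.0013,0,0.027,0,0,0,1, -0.0013,0,0.030,0,0,0,1, -0.0013,0,0.030,0,0,0,1]'
```

```text
time_s: 52.6
eef_pos: [0.5323, -0.1466, 0.2153]
eef_rot: [0.0, 0.027, 1.0, -0.0]
wrist_force: [1.0, -0.5, -1.8]
opening: 0.124
grasp_force: 59.3
```

```bash
python3 -m jog '[0,0,0.002,0,0,0,1, 0,0,0.004,0,0,0,1, 0,0,0.004,0,0,0,1]';python3 -m jog '[0,0,0.002,0,0,0,1, 0,0,0.003,0,0,0,1, 0,0,0.003,0,0,0,1]'
```

```text
time_s: 52.98
eef_pos: [0.5323, -0.1466, 0.2113]
eef_rot: [0.0, 0.027, 1.0, -0.0]
wrist_force: [2.1, 0.1, -1.9]
opening: 0.126
grasp_force: 59.2
time_s: 53.35
eef_pos: [0.5323, -0.1467, 0.2083]
eef_rot: [0.0, 0.027, 1.0, -0.0]
wrist_force: [2.0, -0.2, -0.6]
opening: 0.125
grasp_force: 59.3
```

```bash
python3 -m jog '[0,0,0.002,0,0,0,1, 0,0,0.004,0,0,0,1, 0,0,0.005,0,0,0,1, 0,0,0.005,0,0,0,1]';python3 -m jog '[0,0,0.001,0,0,0,1, 0,0,0.002,0,0,0,1, 0,0,0.003,0,0,0,1, 0,0,0.003,0,0,0,1]'
```

```text
time_s: 53.85
eef_pos: [0.5323, -0.1466, 0.2035]
eef_rot: [0.0, 0.027, 1.0, -0.0]
wrist_force: [1.3, 0.5, 1.4]
opening: 0.128
grasp_force: 59.7
time_s: 54.35
eef_pos: [0.5325, -0.1467, 0.2032]
eef_rot: [0.001, 0.027, 1.0, -0.0]
wrist_force: [-5.2, 3.5, 19.5]
opening: 0.127
grasp_force: 62.2
```

```bash
python3 -m jog '[0,0,-0.0025,0,0,0,1, 0,0,-0.0025,0,0,0.12,1, 0,0,-0.0025,0,0,0.24,1, 0,0,-0.0025,0,0,0.36,1, 0,0,-0.0025,0,0,0.48,1, 0,0,-0.0025,0,0,0.6,1, 0,0,-0.0025,0,0,0.72,1, 0,0,-0.0025,0,0,0.84,1, 0,0,-0.0025,0,0,0.84,1]'; python3 -c "
from h import *
print(get_obs()['torque'])"
```

```text
time_s: 55.48
eef_pos: [0.5329, -0.1462, 0.2034]
eef_rot: [0.001, 0.432, 0.902, 0.001]
wrist_force: [3.2, 3.0, 5.2]
opening: 0.127
grasp_force: 60.2
[ 0.5961794  -0.65972123  0.03467977]
```

```bash
python3 -m jog '[0,0,0,0,0,0.12,1, 0,0,0,0,0,0.24,1, 0,0,0,0,0,0.36,1, 0,0,0,0,0,0.48,1, 0,0,0,0,0,0.6,1, 0,0,0,0,0,0.68,1, 0,0,0,0,0,0.68,1]'; python3 -c "
from h import *
print(get_obs()['torque'])"; python3 -m jog '[0,0,0,0,0,0.06,1, 0,0,0,0,0,0.12,1, 0,0,0,0,0,0.12,1]'; python3 -c "
from h import *
print(get_obs()['torque']);to(.53,-.14,.2)"
```

```text
time_s: 56.35
eef_pos: [0.5334, -0.1457, 0.2034]
eef_rot: [0.001, 0.708, 0.707, 0.002]
wrist_force: [5.7, 5.6, 3.8]
opening: 0.127
grasp_force: 60.1
[ 0.98803797 -1.14110049  0.00495031]
time_s: 56.72
eef_pos: [0.5336, -0.1457, 0.2035]
eef_rot: [0.001, 0.749, 0.663, 0.002]
wrist_force: [7.2, 4.7, 4.3]
opening: 0.131
grasp_force: 60.1
[ 0.98889833 -1.23349119 -0.02051361]
t 56.725 pos [ 0.5336 -0.1457  0.2035] shift [ 0.0052 -0.0043  0.0035]
yaw y -0.1215 q6 -0.362
```

```bash
python3 -m jog '[0,0,0,0,0,0.05,1, 0,0,0,0,0,0.05,1]'; python3 -c "
from h import *
print(get_obs()['torque']);to(.53,-.14,.2)"; python3 -m jog '[0,0,0,0,0,0.05,1, 0,0,0,0,0,0.05,1]'; python3 -c "
from h import *
print(get_obs()['torque']);to(.53,-.14,.2)
p=snap('side','l2.png');b=cv2.imread('pics/l2.png');cv2.imwrite('pics/l2.png',cv2.resize(b[180:240,300:380],(800,600),interpolation=2))"
```

```text
time_s: 56.98
eef_pos: [0.5337, -0.1457, 0.2035]
eef_rot: [0.001, 0.765, 0.644, 0.002]
wrist_force: [7.1, 7.0, 4.0]
opening: 0.128
grasp_force: 60.1
[ 0.99196699 -1.3792029   0.11053139]
t 56.975 pos [ 0.5337 -0.1457  0.2035] shift [ 0.005  -0.0046  0.0035]
yaw y -0.1711 q6 -0.313
time_s: 57.22
eef_pos: [0.5337, -0.1456, 0.2035]
eef_rot: [0.001, 0.781, 0.625, 0.002]
wrist_force: [7.9, 5.1, 3.8]
opening: 0.127
grasp_force: 60.1
[ 0.9968264  -1.37664364  0.27249296]
t 57.225 pos [ 0.5337 -0.1456  0.2035] shift [ 0.0047 -0.0049  0.0035]
yaw y -0.2208 q6 -0.263
```

View pics/l2.png

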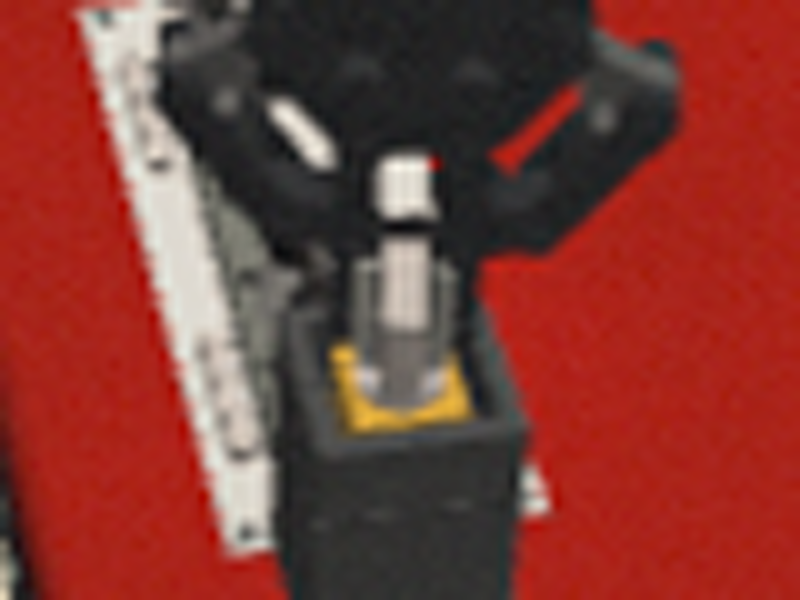

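The key sits fully in the rotor and the tongue has swung away from the robot side. Torque climbs steeply, so it is at the stop. I'll press slightly more, unload within the play and withdraw.

```bash
python3 -m jog '[0,0,0,0,0,0.04,1, 0,0,0,0,0,0.04,1, 0.0008,0.0006,0,0,0,-0.08,1, 0.0008,0.0006,0,0,0,-0.1,1]'; python3 -c "
from h import *
print(get_obs()['torque'])"; python3 -m jog '[0,0,-0.01,0,0,0,1, 0,0,-0.02,0,0,0,1, 0,0,-0.03,0,0,0,1, 0,0,-0.05,0,0,0,1, 0,0,-0.06,0,0,0,1, 0,0,-0.06,0,0,0,1]'
python3 -c "
from h import *
to(.6343,-.3012,.14,.206)"
```

```text
time_s: 57.78
eef_pos: [0.5337, -0.1455, 0.2034]
eef_rot: [0.0, 0.748, 0.664, 0.001]
wrist_force: [3.8, 4.3, 6.5]
opening: 0.124
grasp_force: 60.3
[ 0.59752151 -0.60215833 -0.04783046]
time_s: 58.52
eef_pos: [0.533, -0.1462, 0.2634]
eef_rot: [0.001, 0.749, 0.662, 0.0]
wrist_force: [0.5, 0.8, -0.9]
opening: 0.124
grasp_force: 59.5
t 58.525 pos [ 0.533  -0.1462  0.2634] shift [-0.1412  0.1195  0.1236]
yaw y -0.1236 q6 -0.359
-1 [ 1.000e-03 -1.100e-03  2.812e+00]
0 [ 0.0008  0.0007 -0.3296]
1 [ 1.000e-03 -1.100e-03  2.812e+00]
```

```bash
python3 -m jog '[-0.04,0.034,0,0,0,-0.1,1, -0.08,0.068,0,0,0,-0.2,1, -0.12,0.1,0,0,0,-0.3,1, -0.141,0.1195,0,0,0,-0.3296,1, -0.141,0.1195,0.05,0,0,-0.3296,1, -0.141,0.1195,0.1,0,0,-0.3296,1, -0.141,0.1195,0.14,0,0,-0.3296,1, -0.141,0.1195,0.15,0,0,-0.3296,1, -0.141,0.1195,0.15,0,0,-0.3296,1]'
python3 - <<'E'
from rect import *
to(.6343,-.3012,.09,.206)
L=(.5325,-.1475)
for n in('side','top'):
    im=rect(n,L,.167,px=300); h=cv2.cvtColor(im,cv2.COLOR_RGB2HSV); m=((h[...,0]>15)&(h[...,0]<32)&(h[...,1]>110)&(h[...,2]>100)).astype(np.uint8)
    k,l,s,c=cv2.connectedComponentsWithStats(m); i=1+np.argmax(s[1:,4]); print(n,s[i],cv2.minAreaRect(np.argwhere(l==i)[:,::-1].astype(np.float32)))
K=(.6346,-.3027)
a,b=rect('side',K,.030,px=400),rect('side',L,.167,px=400)
cv2.imwrite('pics/fin1.png',cv2.cvtColor(np.hstack([a,b]),cv2.COLOR_RGB2BGR))
E
```

```text
time_s: 59.65
eef_pos: [0.6338, -0.3006, 0.1124]
eef_rot: [-0.001, 0.631, 0.776, -0.0]
wrist_force: [0.3, -0.4, -1.0]
opening: 0.128
grasp_force: 59.5
t 59.65 pos [ 0.6338 -0.3006  0.1124] shift [-0.0007  0.0003  0.0224]
yaw y 0.2058 q6 -0.817
-1 [-1.4000e-03  1.4000e-03  3.1414e+00]
0 [-0.0009 -0.0009 -0.0002]
1 [-1.4000e-03  1.4000e-03  3.1414e+00]
side [   84    81   145   146 19502] ((156.03070068359375, 153.91238403320312), (145.0961456298828, 143.68344116210938), 88.75463104248047)
top [   87    70   132   132 13213] ((152.09803771972656, 135.20626831054688), (130.26339721679688, 130.075927734375), 88.80650329589844)
```

View pics/fin1.png

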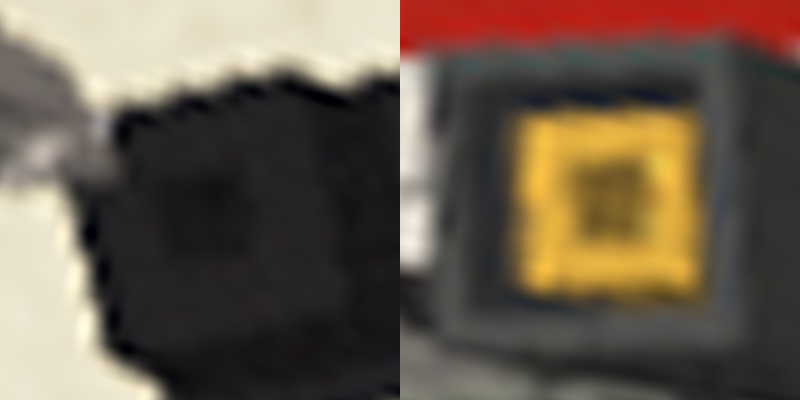

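The rotor's square is at +1.2°, parallel to the reader, so the lock is at its end stop. The stand hole shows at (210,210), close to my estimate. Lowering the key.

```bash
python3 -m jog '[-0.0005,0,0.01,0,0,0,1, -0.0005,0,0.02,0,0,0,1, -0.0005,0,0.027,0,0,0,1, -0.0005,0,0.03,0,0,0,1, -0.0005,0,0.032,0,0,0,1, -0.0005,0,0.032,0,0,0,1]'
```

```text
time_s: 61.2
eef_pos: [0.6343, -0.3012, 0.0809]
eef_rot: [0.0, 0.631, 0.776, 0.0]
wrist_force: [0.1, 0.3, -0.9]
opening: 0.127
grasp_force: 59.5
```

```bash
python3 -m jog '[0,0,0.003,0,0,0,1, 0,0,0.006,0,0,0,1, 0,0,0.006,0,0,0,1]';python3 -m jog '[0,0,0.003,0,0,0,1, 0,0,0.006,0,0,0,1, 0,0,0.006,0,0,0,1]'
```

```text
time_s: 61.58
eef_pos: [0.634, -0.3011, 0.0744]
eef_rot: [-0.0, 0.631, 0.776, -0.0]
wrist_force: [-0.3, 1.1, -0.9]
opening: 0.126
grasp_force: 59.7
time_s: 61.95
eef_pos: [0.6339, -0.301, 0.0683]
eef_rot: [-0.0, 0.631, 0.776, -0.0]
wrist_force: [-0.4, -1.0, -0.1]
opening: 0.126
grasp_force: 59.7
```

```bash
python3 -m jog '[0,0,0.001,0,0,0,1, 0,0,0.002,0,0,0,1, 0,0,0.003,0,0,0,1, 0,0,0.003,0,0,0,1]'
```

```text
time_s: 62.45
eef_pos: [0.6343, -0.3012, 0.0665]
eef_rot: [0.0, 0.631, 0.776, -0.0]
wrist_force: [-1.1, 1.7, 4.5]
opening: 0.126
grasp_force: 60.1
```

```bash
python3 -m jog '[0,0,0,0,0,0,0.8, 0,0,0,0,0,0,0.5, 0,0,0,0,0,0,0.5, 0,0,-0.03,0,0,0,0.5, 0,0,-0.08,0,0,0,0.5, 0,0,-0.14,0,0,0,0.5, 0,0,-0.19,0,0,0,0.5, 0,-0.06,-0.19,0,0,0,0.5, 0,-0.12,-0.19,0,0,0,0.5, 0,-0.18,-0.19,0,0,0,0.5, 0,-0.24,-0.19,0,0,0,0.5, 0,-0.28,-0.19,0,0,0,0.5, 0,-0.28,-0.19,0,0,0,0.5]'
python3 - <<'E'
from h import *
P={k:snap(k) for k in('side','top')}
for k in P:
  for t in('key_bow','carrier_mid','bar_knob','lever','cup1_mid','puck','beaker','tip_box','wide_jar','reagent'):
    print(k,t,[(np.round(d['xyz'],3).tolist(),round(d['confidence'],2)) for d in spot_in(P[k],t)][:2])
  r={'side':(335,175,20,20),'top':(310,178,20,20)}[k]
  for c in blobs(P[k],r,0,60,4): print('dark',c[0],c[1],ray(P[k],c[0],.162).round(3))
E
```

```text
time_s: 64.08
eef_pos: [0.358, -0.359, 0.256]
eef_rot: [0.0, 0.632, 0.775, -0.0]
wrist_force: [-0.2, -0.5, 0.6]
opening: 0.501
grasp_force: 0.0
side key_bow [([0.633, -0.305, 0.055], 0.6)]
side carrier_mid [([0.514, -0.001, 0.091], 0.7)]
side bar_knob [([0.532, -0.011, 0.141], 0.7), ([0.719, -0.078, 0.087], 0.32)]
side lever [([0.591, -0.474, 0.071], 0.16)]
side cup1_mid [([0.522, 0.014, 0.118], 0.4), ([0.53, -0.01, 0.143], 0.29)]
side puck [([0.533, -0.144, 0.162], 0.51)]
side beaker [([0.372, -0.499, 0.059], 0.65)]
side tip_box [([0.594, -0.476, 0.07], 0.8), ([0.633, -0.303, 0.059], 0.74)]
side wide_jar [([0.654, 0.396, 0.051], 0.72), ([0.533, -0.143, 0.162], 0.33)]
side reagent [([0.631, -0.305, 0.058], 0.71), ([0.528, -0.008, 0.142], 0.49)]
top key_bow [([0.632, -0.301, 0.066], 0.44)]
top carrier_mid [([0.518, -0.005, 0.094], 0.49)]
top bar_knob [([0.709, 0.004, 0.086], 0.74), ([0.526, 0.019, 0.143], 0.56)]
top lever [([0.52, -0.006, 0.096], 0.35)]
top cup1_mid []
top puck [([0.72, -0.082, 0.096], 0.43)]
top beaker [([0.535, -0.143, 0.169], 0.37)]
top tip_box [([0.594, -0.454, 0.07], 0.82)]
top wide_jar [([0.655, 0.407, 0.074], 0.72)]
top reagent [([0.635, -0.301, 0.065], 0.6), ([0.397, 0.506, 0.097], 0.58)]
dark [321.5 180.5] 12 [ 0.554 -0.009  0.162]
dark [322.06451613 187.83870968] 31 [ 0.528 -0.011  0.162]
dark [312.1 190.4] 10 [0.518 0.023 0.162]
```

```bash
python3 -c "
from bench import hand_in
print(hand_in())"
```

```text
the job is handed in; nothing more can be done
None
```

I handed the job in at about 64 s: the carrier is seated with the lever pressed, all four cups are in pockets, the bar is over them, the lock is at its stop and the key is back in its stand. No verdict came back, and I viewed 15 pictures, one over the limit of 14.

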